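Put the battery packs on charge

TASK

Put the race packs on charge: roll the charging cabinet's slatted door fully open, push every battery pack on the table down into a bay of its own until it clicks past the ball and sits fully home, and then roll the door fully shut. Hang the empty carry basket by its handle on the double hook as well, at any point in the job, so that it hangs freely from both prongs. Leave the other things on the table standing where they are.

Things in the scene. Friction and masses are not known exactly. Their poses are not given: they have to be found in the camera images.
- pack0: hard-case battery pack, a dark grey block standing on its foot: 54 mm (x) by 38 mm (y) by 52 mm tall, 160 g, weighted low, the same either way round; may be absent. Origin: centre of the foot, z up. The lowest 6 mm taper in 3 mm a side; a groove for the bay's ball runs along both 54 mm sides from 10 to 20 mm up; the sides are plain above that
- pack1: another such pack, same as pack0; may be absent
- pack2: another such pack, same as pack0; may be absent
- pack3: another such pack, same as pack0; may be absent
- cabinet: charging cabinet on the table, half a drum lying along its y: 384 mm (x) by 320 (y), 222 high, with flat end panels at y = +-150 to 160 mm. Origin: centre of the underside, z up, front faces -x. The door's track is a circle about a line along y 30 mm above the origin, outer radius 183 mm. Four bays stand in a row inside the front; the block behind them (from x = -10 mm) is 112 mm high
- bay0 (a point): floor centre of the bay at the cabinet's -y end, 12 mm above the table, axes as the cabinet's. Pocket 56 mm (x) by 40 (y), open above; walls along x 22 mm high and 14 thick, front and back walls 16 high. A sprung ball in the +y wall, 15 mm up, stops a pack about 15 mm short; 5 to 15 N of downward push takes it past with a click until the foot is on the floor
- bay1 (a point): the same for bay 1, 54 mm further to the cabinet's +y than bay0
- bay2 (a point): the same for bay 2, 108 mm further to the cabinet's +y than bay0
- bay3 (a point): the same for bay 3, 162 mm further to the cabinet's +y than bay0
- door (a joint): angle of the slatted door in rad: 0 shut (covers the front quarter), growing to 1.45 fully open as it rolls up and back over the rear; it stays where it is left and takes about 3 to 5 N at the pull
- pull (a point): centre of the door's pull, a black barrel 18 mm thick and 40 mm long along the cabinet's y, mid-door, about 28 mm clear of the slats. It moves on a circle of radius 220 mm about the track's line: 0.35 rad above the front horizontal when shut, plus the door angle. It can be pinched by its end faces and turns freely between the fingers
- basket: empty open carry basket, 80 mm (x) by 110 mm (y) by 45 mm high, 180 g, with a fixed upright arched wire handle. Origin: centre of its underside, z up
- handle (a point): middle of the basket's handle bar: a round bar 10 mm thick, straight along the basket's y for 107 mm, 120 mm above its underside
- hook: hook stand fixed on the table, origin under the hang point, z up: two wire prongs at y = +-34 mm, 8 mm thick, dipping in a shallow V to 205 mm at x = 0, 213 mm at x = +-20 mm, tips turned up to 242 mm at x = -32 mm, rising at the back to a crossbar 225 mm high on a post at x = 66 mm; base 12 mm high
- hang (a point): where the middle of the handle bar belongs when hung: midway between the prongs, 215 mm above the table; the bar lies across both prongs, in their dip, along the hook's y, behind the upturned tips
- tyre0: bystander: rubber tyre lying flat, 62 mm across, 27 mm thick; origin at its underside
- tyre1: bystander: rubber tyre lying flat, 62 mm across, 27 mm thick; origin at its underside
- tyre2: bystander: rubber tyre lying flat, 62 mm across, 27 mm thick; origin at its underside
- jar: bystander: round closed jar, 42 mm across, 50 mm tall, standing among the packs; origin at its underside
- spray: bystander: upright spray can, 54 mm across, 160 mm tall; origin at its underside
- glue: bystander: small upright bottle, 32 mm across, 75 mm tall; origin at its underside
- driver: bystander: screwdriver lying on the table; origin at its underside

How it is judged:
By the outcome, as a careful person would: the job done as asked, in the order asked, and still so for the second after the job is handed in, with the robot touching nothing.
Of pack0, pack1, pack2, pack3 only 2 to 4 are there at a start; the rules pass over those that are not, and their reading is None.
At some moment in a run one of pack0, pack1, pack2, pack3 may be knocked a few centimetres aside while the robot is not near it.
It also fails if it takes over 210 s, if anything falls off the work surface, if the arm or the gripper's body presses on something with over 40 N, if the wrist force passes 120 N, or if a joint passes its speed limit or range.

ROBOT

A 6-joint arm with a two-finger parallel gripper is mounted at the origin on the work surface. World frame = base frame: x ahead of the robot, y to its left, z up, the work surface at z = 0. Lengths are in m, angles in degrees, forces in N, time in s.
With the tool pointing down it reaches from about 0.25 to 0.725 m from the base axis. Payload 9.7 kg.
Tool frame: the origin (TCP) lies between the finger pads; the fingertips stand 25 mm ahead of it and the grasp point (between the pads) lies 6 mm ahead of it; z points along the fingers, y is the line along which they close (so a half turn about z gives the same grasp; the last joint's range is limited). The gripper opens to 85 mm and grips with 20 to 120 N. Pads are 22 mm wide; open, the fingers measure 114 mm over their backs; the gripper's body (76 mm by 85 mm) begins 54 mm behind the grasp point. The pads swing forward as they close: fully open they stand 13 mm farther back than shut.
Start: joints at [-64.458, 4.979, 10.078, 95.1, 0, 90], TCP at [0.237, -0.496, 0.256] pointing down, gripper open.
Joint ranges: [-179.16, 179.16], [-48.56, 103.87], [-65.8, 70.77], [-126.05, 130.52], [-82.76, 87.17], [-180, 180]. Speed limits (degrees/s): [127.2, 127.2, 147.25, 180, 180, 180].

INTERFACE

Orientations are given as [roll, pitch, yaw] about the fixed x, y, z axes, in that order (R = Rz(yaw) Ry(pitch) Rx(roll)).
In Python, from workcell import bot gives the robot as it stands.
- The arm moves only by the shell command python3 drive.py 'ROWS' [FORCE]. ROWS is a JSON list of rows, 1 to 5 of them, each written [[dx, dy, dz], turn, opening]: dx, dy, dz in m, then a turn about the tool's z in degrees, then the finger opening in m; each row is the pose to reach, as a shift and turn from the pose commanded when the command began, along the tool's axes at that moment; what a row does not reach only later rows make up. A row lasts 1/12 s, in which the tool goes at most 0.0417 m and 7.16 degrees, less where a joint would pass 70% of its speed; a pose out of reach is approached as far as the arm can. The fingers move at their own pace and stop on an object; FORCE is the grip in N (left out, the last holds). Time passes only in rows, so rows that do not move let the fingers close. It prints the time, the measured TCP pose, the force, the opening and the grip force at its end. Input that does not fit is refused with a message, and nothing moves.
- bot.get_obs(): the state, without advancing time (a new reading comes with each control period).
- bot.camera(name): name is "scene" or "top"; returns the picture (480x640x3 uint8, blue, green, red); there is no depth.
- bot.camera_info(name): a dict with "mtx" (3x3 intrinsics, pixels), "k1" (the pictures are not rectified: a ray, as slopes to the right and down, at radius r is drawn at 1 + k1 r^2 times it, then the intrinsics apply), "extrinsics" (4x4, takes a point from camera to world coordinates). Camera axes: x right, y down, z forward; pixel columns grow to the right and rows downward; lengths in m; the calibration is good to about 2 mm. A picture is of the moment at which its call begins. camera_info takes no time and is no camera call.
- bot.job_done(): hands the job in; it is judged then, once.
The state is a dict: "time": time; "q": joint angles; "qd": joint speeds; "joint_efforts": joint torques, N m; "ee_pos": TCP position; "tcp_rot": TCP orientation; "wrist_force": force on the tool from outside, world axes, zero at the start; "torque": the same for the moment, N m; "opening": finger opening in m; "grasp_force": force on a finger pad.
Only numpy, scipy, OpenCV 4.12 (cv2) and the standard library are available. Lean on these libraries where they do the work, as an engineer would, in place of code of your own. Each camera call takes 0.05 s, during which the arm holds its last target. There are 200 camera calls.

## Working session

There is one attempt and no reset: what is moved stays moved. The work goes in short steps, Python scripts to look and compute and a shell command to move; the robot and the scene stay as the last step left them, time stands still between calls to the robot, and variables do not carry over. Pictures are saved under pics/ and viewed, at most 14 in all, crops included, and the job is handed in when it is done.

```bash
ls; mkdir -p pics; cat > h.py <<'E'
import numpy as np, cv2
from workcell import bot
def snap(n,f):
    im=bot.camera(n); cv2.imwrite('pics/'+f,im); return im
def ray(n,u,v):
    c=bot.camera_info(n); K=np.array(c['mtx']); E=np.array(c['extrinsics'])
    d=np.array([(u-K[0,2])/K[0,0],(v-K[1,2])/K[1,1]]); s=d.copy()
    for _ in range(30): s=d/(1+c['k1']*(s@s))
    r=E[:3,:3]@np.array([s[0],s[1],1]); return E[:3,3],r/np.linalg.norm(r)
def onz(n,u,v,z):
    o,r=ray(n,u,v); return o+r*(z-o[2])/r[2]
def tri(p,q):
    (a,r),(b,s)=ray(*p),ray(*q)
    t=np.linalg.lstsq(np.c_[r,-s],b-a,rcond=None)[0]
    P,Q=a+r*t[0],b+s*t[1]; return (P+Q)/2,np.linalg.norm(P-Q)
def proj(n,P):
    c=bot.camera_info(n); K=np.array(c['mtx']); E=np.array(c['extrinsics'])
    p=E[:3,:3].T@(np.array(P)-E[:3,3]); s=p[:2]/p[2]; s=s*(1+c['k1']*(s@s)); return K[:2,:2]@s+K[:2,2]
E
python3 - <<'E'
from h import *
np.set_printoptions(precision=4,suppress=True)
for n in('scene','top'):
    snap(n,n+'0.png'); c=bot.camera_info(n); print(n,c['mtx'],c['k1'],np.array(c['extrinsics']))
o=bot.get_obs(); print(o)
E
```

```text
drive.py
pics
workcell.py
scene [[557.2568   0.     311.2089]
 [  0.     557.2568 235.2401]
 [  0.       0.       1.    ]] -0.06076662275393719 [[-0.1049  0.9399 -0.325   0.9039]
 [ 0.9945  0.0975 -0.0388  0.0236]
 [-0.0047 -0.3273 -0.9449  1.4287]
 [ 0.      0.      0.      1.    ]]
top [[514.6587   0.     332.8627]
 [  0.     514.6587 241.4001]
 [  0.       0.       1.    ]] -0.13357675125814744 [[ 0.0181 -0.9804  0.1959  0.1834]
 [-0.9997 -0.0206 -0.0106 -0.0115]
 [ 0.0144 -0.1957 -0.9806  1.7015]
 [ 0.      0.      0.      1.    ]]
{'time': 0.1, 'q': array([-64.4583,   5.0074,  10.0384,  95.0995,  -0.0007,  90.0013]), 'qd': array([ 0.0196, -0.093 ,  0.0762,  0.0607, -0.0139, -0.0121]), 'joint_efforts': array([ -0.0018, -52.1561,  46.5654,   0.0161,   0.    ,   0.    ]), 'ee_pos': array([ 0.2371, -0.4961,  0.2557]), 'tcp_rot': array([-179.9315,    0.0007,   25.5404]), 'wrist_force': array([0.8657, 0.2089, 0.1661]), 'torque': array([ 0.0687,  0.0097, -0.0027]), 'grasp_force': 0.0, 'opening': 0.08523683572492041}
```

View pics/scene0.png

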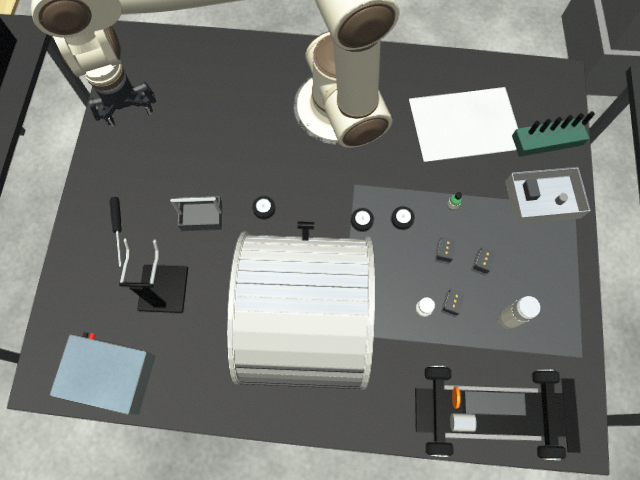

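View pics/top0.png

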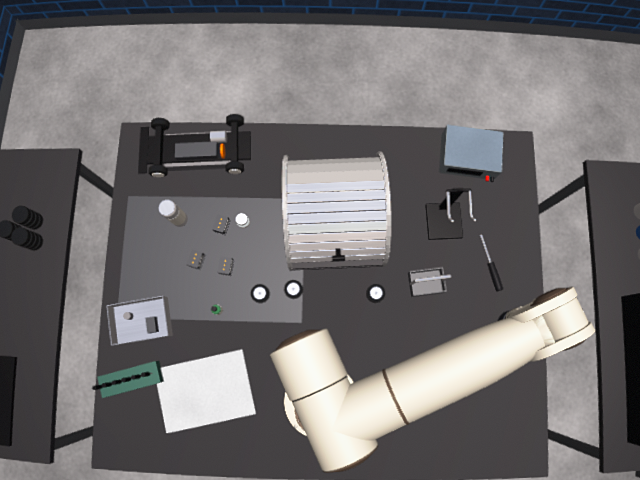

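Scene: three packs at about (445,250), (483,260), (453,302); the basket is at (198,212), the hook at (150,270), the cabinet at (303,310) and the pull at (305,226). Top: packs at (221,224), (196,260), (227,266). Next I'll enlarge these areas.

```bash
python3 - <<'E'
from h import *
s=cv2.imread('pics/scene0.png');t=cv2.imread('pics/top0.png')
def crop(im,u,v,w,h): # 400x300
    c=cv2.resize(im[v:v+h,u:u+w],(400,300),interpolation=cv2.INTER_CUBIC)
    for k in range(0,w,10): cv2.line(c,(int(k*400/w),0),(int(k*400/w),8 if k%20 else 16),(0,255,255),1)
    for k in range(0,h,10): cv2.line(c,(0,int(k*300/h)),(8 if k%20 else 16,int(k*300/h)),(0,255,255),1)
    return c
cv2.imwrite('pics/c1.png',cv2.convertScaleAbs(np.vstack([np.hstack([crop(s,410,230,120,90),crop(t,170,205,100,75)]),np.hstack([crop(s,100,190,160,120),crop(t,400,180,120,90) if 0 else crop(t,400,180,160,120)])]),alpha=1.5,beta=10))
cv2.imwrite('pics/c2.png',np.vstack([np.hstack([crop(s,220,210,80,60),crop(s,300,210,80,60)]),np.hstack([crop(t,270,140,140,105),crop(t,275,200,120,90)])]))
E
```

```text
(no output)
```

View pics/c1.png

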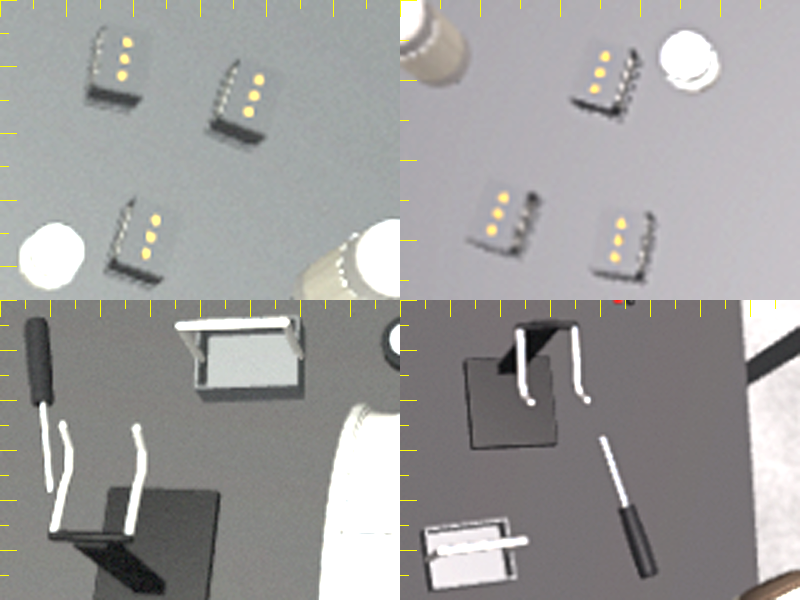

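View pics/c2.png

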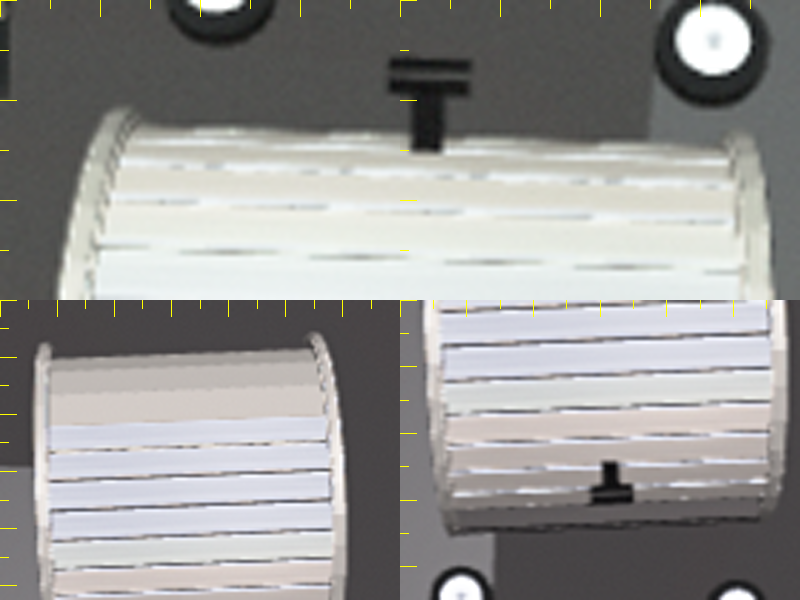

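Crops, given here as full-picture pixels. Each pack has a row of yellow contacts on top, which gives a good mask. The basket bar ends are at scene (172,200)–(215,199) and top (413,280)–(450,276). The prong tips are at scene (125,241), (154,241) and top (475,220), (452,221). The pull barrel is at scene (306,225) and top (339,258).

```bash
cat > meas.py <<'E'
from h import *
np.set_printoptions(precision=4,suppress=True)
def dots(im,box):
    x,y,w,h=box; r=im[y:y+h,x:x+w].astype(int)
    m=((r[...,2]-r[...,0]>50)&(r[...,1]-r[...,0]>20)).astype(np.uint8)
    m=cv2.dilate(m,np.ones((3,3)))
    n,_,st,c=cv2.connectedComponentsWithStats(m)
    return [(c[i]+[x,y],st[i,4]) for i in range(1,n)],m
def packs(s,t,sb=(415,232,110,95),tb=(175,205,95,75)):
    out=[]
    for n,im,b in(('scene',s,sb),('top',t,tb)):
        x,y,w,h=b; r=im[y:y+h,x:x+w].astype(int)
        m=((r[...,2]-r[...,0]>45)&(r[...,1]-r[...,0]>20)).astype(np.uint8)
        g=cv2.morphologyEx(m,cv2.MORPH_CLOSE,np.ones((7,7)))
        k,l,st,_=cv2.connectedComponentsWithStats(g)
        L=[]
        for i in range(1,k):
            p=np.argwhere((l==i)&(m>0))[:,::-1]+[x,y]
            if len(p)<8: continue
            vx,vy,cx,cy=cv2.fitLine(p.astype(np.float32),cv2.DIST_L2,0,.01,.01).ravel()
            L.append((cx,cy,vx,vy,len(p)))
        out.append(L)
    for a in out[0]:
        best=min(((tri(('scene',*a[:2]),('top',*b[:2])),b) for b in out[1]),key=lambda q:q[0][1])
        P,e=best[0]; yaws=[]
        for n,c in(('scene',a),('top',best[1])):
            d=onz(n,c[0]+8*c[2],c[1]+8*c[3],P[2])-onz(n,c[0]-8*c[2],c[1]-8*c[3],P[2])
            yaws.append(np.degrees(np.arctan2(d[1],d[0]))%180)
        print('pack',P,'err',round(e,4),'yaw',np.round(yaws,1),a[4],best[1][4])
def lineyaw(n,x1,y1,x2,y2):
    _,a=ray(n,x1,y1);_,b=ray(n,x2,y2); d=np.cross(np.cross(a,b),[0,0,1]); return np.degrees(np.arctan2(d[1],d[0]))%180
E
python3 - <<'E'
from meas import *
s=cv2.imread('pics/scene0.png');t=cv2.imread('pics/top0.png')
packs(s,t)
T=lambda a,b:tri(('scene',*a),('top',*b))
for nm,a,b in [('bar-y',(172,200.4),(450,276.4)),('bar+y',(214.8,198.8),(413.2,279.6)),('tip-y',(124.8,240.8),(474.8,220)),('tip+y',(154.4,241.2),(452.4,221.2)),('cb-y',(120.8,284),(470.8,190)),('cb+y',(152,284),(446.8,190)),('pull',(306,225.4),(338.8,258.2))]: print(nm,*T(a,b))
for n,im,(x,y,w,h) in(('scene',s,(235,235,135,150)),('top',t,(285,155,105,110))):
    L=cv2.createLineSegmentDetector().detect(cv2.cvtColor(im[y:y+h,x:x+w],cv2.COLOR_BGR2GRAY))[0][:,0]
    L=[l for l in L if abs(l[2]-l[0])>35 and abs(l[3]-l[1])<12]
    Y=[(lineyaw(n,l[0]+x,l[1]+y,l[2]+x,l[3]+y)) for l in L]; print(n,np.round(np.sort(Y),1))
# cabinet corners: end panel tops/bottom guess
E
```

```text
pack [0.429  0.3208 0.0588] err 0.0012 yaw [172.6 175.7] 21 10
pack [0.4477 0.4232 0.0512] err 0.001 yaw [163.6 163.4] 23 16
pack [0.567  0.3442 0.0586] err 0.0003 yaw [167.  165.7] 21 12
bar-y [ 0.3957 -0.3959  0.1173] 0.0027548323833073217
bar+y [ 0.3833 -0.2816  0.1254] 0.004227037864077163
tip-y [ 0.5502 -0.4476  0.2342] 0.0016381108844848698
tip+y [ 0.5445 -0.3791  0.2357] 0.0018167967274287096
cb-y [ 0.6476 -0.4424  0.2187] 0.004229630382107195
cb+y [ 0.6423 -0.3667  0.2299] 0.0015343738772889116
pull [ 0.441  -0.0457  0.1525] 0.0032142427124475254
scene [93.2 93.4 93.5 93.6 93.6 93.7 93.7 93.7 93.7 93.7 93.7 93.8 95.3]
top [92.8 93.1 93.3 93.4 93.5 93.6 93.6 93.6 93.6 93.6 93.7 93.7 93.8 93.9]
```

Cabinet yaw is about 3.65°. The pull comes out at z≈0.15, which suggests the door starts about 0.24 rad open. I'll check that against the cabinet's outline.

```bash
python3 - <<'E'
from meas import *
s=cv2.imread('pics/scene0.png');t=cv2.imread('pics/top0.png')
a=np.radians(3.65); R=np.array([[np.cos(a),-np.sin(a),0],[np.sin(a),np.cos(a),0],[0,0,1]])
P=np.array([.441,-.0457,0])
out=[]
for n,im in(('scene',s),('top',t)):
    out.append(cv2.resize(im,None,fx=4,fy=4,interpolation=cv2.INTER_CUBIC))
for th,col in((.35,(0,0,255)),(.59,(0,255,0))):
    C=P+R@[.22*np.cos(th),0,0]; print(th,C)
    for n,b in zip(('scene','top'),out):
        for y in(-.16,.16):
            pts=[R@[-.192*np.cos(f),y,.03+.192*np.sin(f)]+C for f in np.linspace(0,np.pi,40)]
            pts=[R@[-.192,y,0]+C]+pts+[R@[.192,y,0]+C]
            cv2.polylines(b,[np.array([(proj(n,p)+.5)*4 for p in pts]).astype(int)],False,col,1)
c=[cv2.resize(out[0][900:1580,880:1540],(400,412)),cv2.resize(out[1][580:1120,1090:1600],(400,424))[:412]]
cv2.imwrite('pics/c3.png',np.hstack(c))
E
```

```text
0.35 [ 0.6472 -0.0325  0.    ]
0.59 [ 0.6234 -0.0341  0.    ]
```

View pics/c3.png

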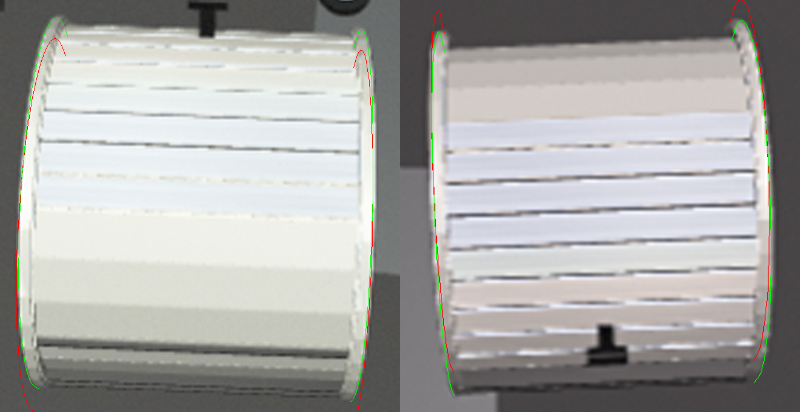

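The green outline (door ~0.24 open) fits well in both views: cabinet origin (0.623,−0.034), yaw 3.65°. The hook's hang point is about (0.579,−0.411), yaw 4.8°; it comes out the same from tips and crossbar. Handle bar: (0.3895,−0.339), z≈0.121, yaw 6.2°. I'll do the basket first, since it is closest.

```bash
cat > d.py <<'E'
# python3 d.py x y z yaw  (grasp-point world target): shift in tool axes from here
import sys; from h import *
o=bot.get_obs(); r=np.radians(o['tcp_rot'][2]); v=[float(a) for a in sys.argv[1:]]
d=np.array(v[:3])+[0,0,.006]-o['ee_pos']; c,s=np.cos(r),np.sin(r)
print('shift',np.round([c*d[0]+s*d[1],s*d[0]-c*d[1],-d[2]],4),'turn',round((o['tcp_rot'][2]-v[3]+180)%360-180,2))
E
python3 d.py .3895 -.3388 .19 96.2
python3 drive.py '[[[0.2, -0.076, 0], -35, 0.085], [[0.2, -0.076, 0], -35, 0.085], [[0.205, -0.076, 0], -35, 0.085], [[0.205, -0.076, 0], -35, 0.085], [[0.205, -0.076, 0], -35, 0.085]]'; python3 drive.py '[[[0, 0, 0.03], -35, 0.085], [[0, 0, 0.06], -35, 0.085], [[0, 0, 0.06], -35, 0.085], [[0, 0, 0.06], -35, 0.085], [[0, 0, 0.06], -35, 0.085]]'; python3 d.py .3895 -.3388 .12 96.2; python3 -c "
from h import *
for n in('scene','top'): snap(n,n+'1.png')"
```

```text
time: 0.52
ee_pos: [0.3829, -0.345, 0.256]
tcp_rot: [-180.0, -0.0, 60.9]
wrist_force: [0.8, -0.8, 0.4]
opening: 0.0851
grasp_force: 0.0
time: 0.93
ee_pos: [0.3819, -0.3461, 0.1952]
tcp_rot: [-179.9, -0.1, 95.9]
wrist_force: [0.2, 0.1, 0.6]
opening: 0.0847
grasp_force: 0.0
shift [0.0065 0.0083 0.0692] turn -0.26
```

```bash
python3 drive.py '[[[0.007, 0.008, 0.03], 0, 0.06], [[0.007, 0.008, 0.06], 0, 0.06], [[0.007, 0.008, 0.07], 0, 0.06], [[0.007, 0.008, 0.07], 0, 0.06]]'; python3 drive.py '[[[0, 0, 0], 0, 0], [[0, 0, 0], 0, 0], [[0, 0, 0], 0, 0], [[0, 0, 0], 0, 0], [[0, 0, 0], 0, 0]]' 60;python3 drive.py '[[[0, 0, 0], 0, 0], [[0, 0, 0], 0, 0], [[0, 0, 0], 0, 0]]' ; python3 d.py .3895 -.3388 .12 96.2
```

```text
time: 1.37
ee_pos: [0.3882, -0.3379, 0.1236]
tcp_rot: [-179.8, -0.2, 95.4]
wrist_force: [0.5, -0.8, 0.0]
opening: 0.0598
grasp_force: 0.0
time: 1.78
ee_pos: [0.39, -0.3394, 0.1276]
tcp_rot: [179.9, 0.1, 95.5]
wrist_force: [2.9, 1.4, 3.6]
opening: 0.008
grasp_force: 58.4
time: 2.03
ee_pos: [0.39, -0.3394, 0.1275]
tcp_rot: [179.9, 0.1, 95.5]
wrist_force: [0.6, -0.3, 5.4]
opening: 0.0082
grasp_force: 58.5
shift [ 0.0006 -0.0004  0.0015] turn -0.67
```

Gripped. Next: lift and check.

```bash
python3 drive.py '[[[0, 0, -0.04], 0, 0], [[0, 0, -0.08], 0, 0], [[0, 0, -0.12], 0, 0], [[0, 0, -0.15], 0, 0], [[0, 0, -0.16], 0, 0]]'; python3 d.py .579 -.411 .28 94.8; python3 -c "
from h import *
s=snap('scene','s2.png')
cv2.imwrite('pics/s2c.png',cv2.resize(s[100:310,60:280],(660,600)))"
```

```text
time: 2.45
ee_pos: [0.3899, -0.3393, 0.2912]
tcp_rot: [179.8, 0.2, 95.5]
wrist_force: [0.8, -1.0, -1.4]
opening: 0.0076
grasp_force: 59.2
shift [-0.0896  0.1813  0.0052] turn 0.73
```

View pics/s2c.png

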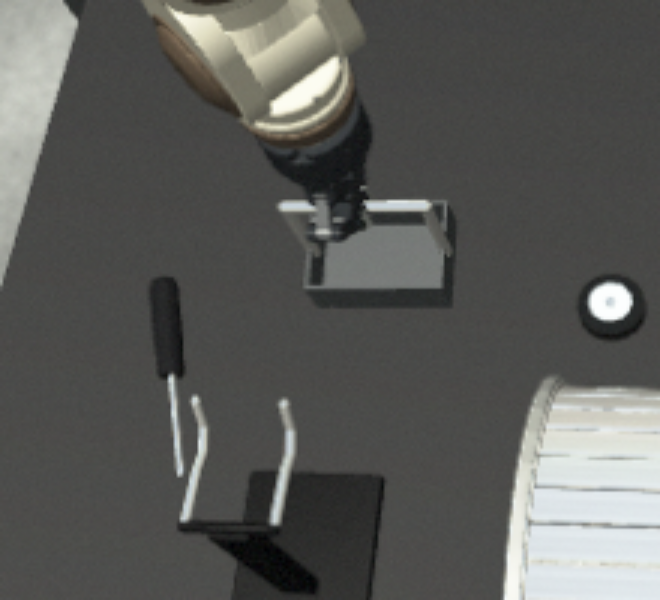

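The basket is lifted: its tray looks larger, with bar ends at crop (280,207) and (430,207). I'll work out where the bar sits relative to the grasp.

```bash
python3 - <<'E'
from meas import *
z=.285
for u in(280,432): print(onz('scene',60+u/3,100+207/2.857,z))
print((proj('scene',[.39,-.3393,z])-[60,100])*[3,2.857])
E
```

```text
[ 0.3971 -0.3968  0.285 ]
[ 0.3856 -0.2812  0.285 ]
[355.7323 205.4414]
```

Grasp is centred on the bar. Carrying on to the hook.

```bash
python3 drive.py '[[[-0.018, 0.036, 0], 0.7, 0], [[-0.036, 0.073, 0], 0.7, 0], [[-0.054, 0.109, 0], 0.7, 0], [[-0.072, 0.145, 0], 0.7, 0], [[-0.09, 0.181, 0], 0.7, 0]]'; python3 drive.py '[[[0, 0, 0], 0, 0], [[0, 0, 0], 0, 0], [[0, 0, 0], 0, 0]]'; python3 d.py .579 -.411 .216 94.8
```

```text
time: 2.92
ee_pos: [0.5744, -0.4096, 0.2834]
tcp_rot: [-179.8, -0.1, 94.8]
wrist_force: [0.3, -0.8, -0.8]
opening: 0.0077
grasp_force: 59.6
time: 3.17
ee_pos: [0.5727, -0.409, 0.2839]
tcp_rot: [-179.8, -0.1, 94.8]
wrist_force: [-0.7, 0.5, -2.4]
opening: 0.0075
grasp_force: 59.6
shift [-0.0025  0.0061  0.0619] turn 0.05
```

```bash
python3 drive.py '[[[-0.003, 0.006, 0], 0, 0], [[-0.003, 0.006, 0.02], 0, 0], [[-0.003, 0.006, 0.04], 0, 0], [[-0.003, 0.006, 0.05], 0, 0], [[-0.003, 0.006, 0.05], 0, 0]]'; python3 drive.py '[[[0, 0, 0], 0, 0], [[0, 0, 0], 0, 0]]'; python3 d.py .579 -.411 .215 94.8;  python3 -c "
from h import *
s=snap('scene','s3.png');t=snap('top','t3.png')
cv2.imwrite('pics/s3c.png',np.hstack([cv2.resize(s[180:330,80:230],(400,400),interpolation=cv2.INTER_CUBIC),cv2.resize(t[160:310,400:550],(400,400),interpolation=cv2.INTER_CUBIC)]))"
```

```text
time: 3.58
ee_pos: [0.5771, -0.4107, 0.2354]
tcp_rot: [-179.9, -0.1, 94.8]
wrist_force: [0.5, -0.2, -1.6]
opening: 0.0077
grasp_force: 59.6
time: 3.75
ee_pos: [0.5785, -0.4114, 0.239]
tcp_rot: [179.9, 0.1, 94.8]
wrist_force: [0.4, -0.5, -1.0]
opening: 0.0078
grasp_force: 59.6
shift [0.0004 0.0006 0.018 ] turn 0.02
```

View pics/s3c.png

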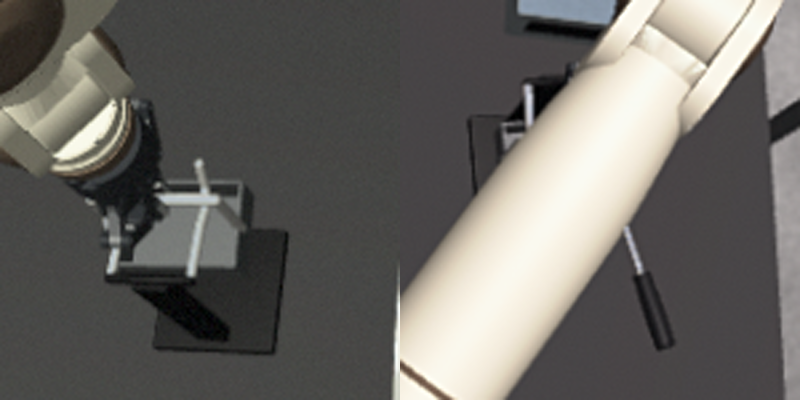

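The scene crop shows the bar at (190,200), crossing over the +y prong just behind its upturned tip at (200,165). Next: lower it the last 18 mm and release.

```bash
python3 drive.py '[[[0, 0, 0.008], 0, 0], [[0, 0, 0.016], 0, 0], [[0, 0, 0.019], 0, 0], [[0, 0, 0.019], 0, 0]]'; python3 drive.py '[[[0, 0, 0], 0, 0.04], [[0, 0, 0], 0, 0.04], [[0, 0, 0], 0, 0.04], [[0, 0, 0], 0, 0.04]]'; python3 drive.py '[[[0, 0, -0.02], 0, 0.04], [[0, 0, -0.04], 0, 0.04], [[0, 0, -0.06], 0, 0.04], [[0, 0, -0.08], 0, 0.04], [[0, 0, -0.08], 0, 0.04]]'; python3 d.py .3 -.25 .3 3.65
```

```text
time: 4.18
ee_pos: [0.5798, -0.4119, 0.2217]
tcp_rot: [179.7, 0.3, 94.8]
wrist_force: [-1.1, 1.1, 20.3]
opening: 0.0075
grasp_force: 61.8
time: 4.52
ee_pos: [0.579, -0.4115, 0.2168]
tcp_rot: [-180.0, -0.0, 94.8]
wrist_force: [-0.3, 0.2, 0.3]
opening: 0.0399
grasp_force: 0.0
time: 4.93
ee_pos: [0.5794, -0.4118, 0.3015]
tcp_rot: [179.8, 0.2, 94.8]
wrist_force: [-0.3, 0.5, 0.6]
opening: 0.0402
grasp_force: 0.0
shift [ 0.1848 -0.2648 -0.0045] turn 91.19
```

```bash
python3 drive.py '[[[0.18, -0.14, 0], 35, 0.085], [[0.18, -0.14, 0], 35, 0.085], [[0.18, -0.14, 0], 35, 0.085], [[0.18, -0.14, 0], 35, 0.085], [[0.18, -0.14, 0], 35, 0.085]]'; python3 drive.py '[[[0, 0, 0], 35, 0.085], [[0, 0, 0], 35, 0.085], [[0, 0, 0], 35, 0.085], [[0, 0, 0], 35, 0.085], [[0, 0, 0], 35, 0.085]]'; python3 drive.py '[[[0, 0, 0], 21, 0.085], [[0, 0, 0], 21, 0.085], [[0, 0, 0], 21, 0.085]]';  python3 d.py .441 -.0457 .25 3.65; python3 -c "
from h import *
s=snap('scene','s4.png');t=snap('top','t4.png')
cv2.imwrite('pics/s4c.png',np.hstack([cv2.resize(s[180:330,80:230],(400,400),interpolation=cv2.INTER_CUBIC),cv2.resize(t[160:310,400:550],(400,400),interpolation=cv2.INTER_CUBIC)]))"
```

```text
time: 5.35
ee_pos: [0.4449, -0.2665, 0.2961]
tcp_rot: [-179.9, -0.0, 60.8]
wrist_force: [-0.1, 0.4, 1.0]
opening: 0.0846
grasp_force: 0.0
time: 5.77
ee_pos: [0.4463, -0.2677, 0.2969]
tcp_rot: [-180.0, 0.0, 25.8]
wrist_force: [-0.9, -0.7, 0.6]
opening: 0.0851
grasp_force: 0.0
time: 6.02
ee_pos: [0.4464, -0.2678, 0.2968]
tcp_rot: [-180.0, 0.1, 4.8]
wrist_force: [-0.0, 0.2, 0.7]
opening: 0.085
grasp_force: 0.0
shift [ 0.0131 -0.2218  0.0408] turn 1.13
```

View pics/s4c.png

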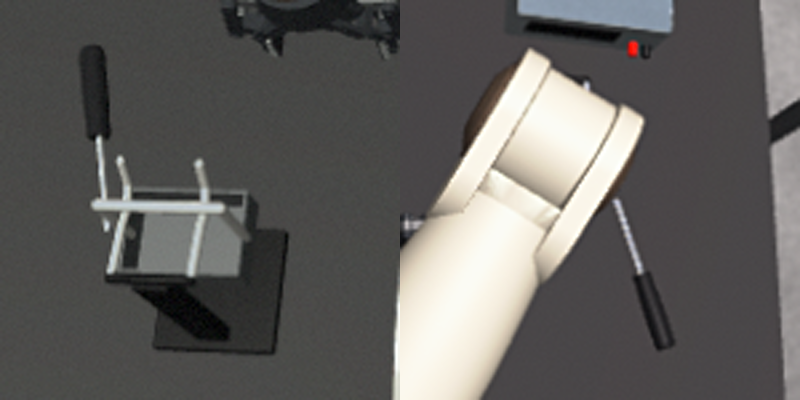

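The basket hangs from both prongs: the bar spans (95–222, 207) and crosses both, behind the tips. Now the door pull.

```bash
python3 drive.py '[[[0.013, -0.055, 0.02], 1.1, 0.085], [[0.013, -0.11, 0.04], 1.1, 0.085], [[0.013, -0.165, 0.04], 1.1, 0.085], [[0.013, -0.222, 0.04], 1.1, 0.085], [[0.013, -0.222, 0.04], 1.1, 0.085]]'; python3 drive.py '[[[0, 0, 0], 0, 0.085], [[0, 0, 0], 0, 0.085]]';  python3 d.py .441 -.0457 .1525 3.65
```

```text
time: 6.53
ee_pos: [0.4404, -0.0641, 0.258]
tcp_rot: [-180.0, 0.1, 4.3]
wrist_force: [0.7, -1.0, 0.8]
opening: 0.085
grasp_force: 0.0
time: 6.7
ee_pos: [0.441, -0.0638, 0.2587]
tcp_rot: [180.0, -0.0, 4.5]
wrist_force: [-0.2, -0.3, -0.5]
opening: 0.0852
grasp_force: 0.0
shift [ 0.0014 -0.018   0.1002] turn 0.86
```

```bash
python3 -c "
from h import *
s=snap('scene','s5.png')
cv2.imwrite('pics/s5c.png',cv2.resize(s[160:280,220:380],(800,600),interpolation=cv2.INTER_CUBIC))"
```

```text
(no output)
```

View pics/s5c.png

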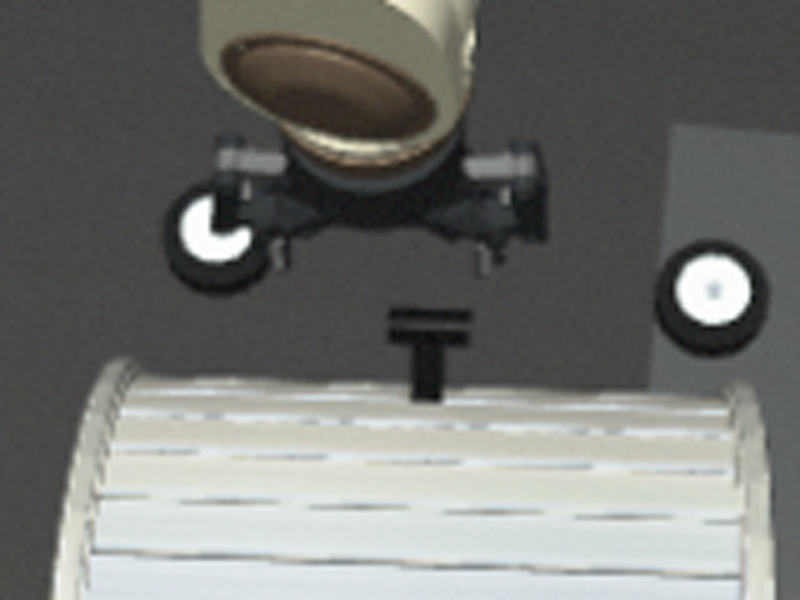

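The pull is at crop (430,325), ahead of and below the fingers at (280,255) and (487,260), consistent with the measurement. Shift 18 mm in y, descend and pinch.

```bash
python3 drive.py '[[[0.001, -0.018, 0.02], 0.9, 0.085], [[0.001, -0.018, 0.05], 0.9, 0.085], [[0.001, -0.018, 0.08], 0.9, 0.085], [[0.001, -0.018, 0.1], 0.9, 0.085], [[0.001, -0.018, 0.1], 0.9, 0.085]]'; python3 drive.py '[[[0, 0, 0], 0, 0.03], [[0, 0, 0], 0, 0.03], [[0, 0, 0], 0, 0.03], [[0, 0, 0], 0, 0.03], [[0, 0, 0], 0, 0.03]]' 25; python3 d.py .441 -.0457 .1525 3.65
```

```text
time: 7.17
ee_pos: [0.4391, -0.0488, 0.1547]
tcp_rot: [-180.0, 0.4, 3.1]
wrist_force: [0.5, 0.6, 0.4]
opening: 0.0851
grasp_force: 0.0
time: 7.58
ee_pos: [0.4405, -0.0444, 0.1604]
tcp_rot: [-179.5, -0.0, 3.3]
wrist_force: [-6.5, 25.4, 5.5]
opening: 0.0393
grasp_force: 30.0
shift [0.0004 0.0013 0.0019] turn -0.36
```

```bash
python3 drive.py '[[[0.004, -0.003, -0.005], -0.4, 0.03], [[0.013, -0.003, -0.018], -0.4, 0.03], [[0.02, -0.003, -0.026], -0.4, 0.03], [[0.028, -0.003, -0.034], -0.4, 0.03], [[0.028, -0.003, -0.034], -0.4, 0.03]]'; python3 d.py .4676 -.044 .1863 3.65
```

```text
time: 8.0
ee_pos: [0.4698, -0.0422, 0.1951]
tcp_rot: [-179.9, -0.1, 3.6]
wrist_force: [-3.1, 7.3, 3.4]
opening: 0.0394
grasp_force: 30.1
shift [-0.0023  0.0016  0.0028] turn -0.05
```

```bash
python3 drive.py '[[[0.0164, 0, -0.0147], 0, 0.03], [[0.034, 0, -0.0276], 0, 0.03], [[0.053, 0, -0.0388], 0, 0.03], [[0.073, 0, -0.048], 0, 0.03], [[0.094, 0, -0.055], 0, 0.03]]'; python3 d.py .5616 -.038 .2414 3.65;python3 drive.py '[[[0.0213, 0, -0.005], 0, 0.03], [[0.043, 0, -0.008], 0, 0.03], [[0.065, 0, -0.0086], 0, 0.03], [[0.087, 0, -0.007], 0, 0.03], [[0.111, 0, -0.003], 0, 0.03]]'; python3 d.py .6724 -.031 .244 3.65
```

```text
time: 8.42
ee_pos: [0.5629, -0.0362, 0.2494]
tcp_rot: [-179.9, 0.0, 3.6]
wrist_force: [-4.4, 6.7, -3.4]
opening: 0.0396
grasp_force: 29.2
shift [-0.0014  0.0017  0.002 ] turn -0.05
time: 8.83
ee_pos: [0.674, -0.0291, 0.2527]
tcp_rot: [-179.9, -0.1, 3.6]
wrist_force: [-3.3, 7.6, 0.2]
opening: 0.0396
grasp_force: 28.1
shift [-0.0017  0.0018  0.0027] turn -0.03
```

```bash
python3 drive.py '[[[0.006, 0, 0.001], 0, 0.03], [[0.012, 0, 0.003], 0, 0.03], [[0.012, 0, 0.003], 0, 0.03]]'; python3 drive.py '[[[0, 0, 0], 0, 0.08], [[0, 0, 0], 0, 0.08], [[0, 0, 0], 0, 0.08], [[0, 0, 0], 0, 0.08]]'; python3 drive.py '[[[0, 0, -0.03], 0, 0.085], [[-0.03, 0, -0.06], 0, 0.085], [[-0.07, 0, -0.06], 0, 0.085], [[-0.11, 0, -0.06], 0, 0.085], [[-0.15, 0, -0.06], 0, 0.085]]';python3 drive.py '[[[-0.03, 0, 0], 0, 0.085], [[-0.07, 0, 0], 0, 0.085], [[-0.11, 0, 0], 0, 0.085], [[-0.15, 0, 0], 0, 0.085], [[-0.2, -0.1, 0], 0, 0.085]]';  python3 -c "
from h import *
s=snap('scene','s6.png');t=snap('top','t6.png')
cv2.imwrite('pics/s6c.png',np.hstack([cv2.resize(s[200:400,220:380],(400,500),interpolation=cv2.INTER_CUBIC),cv2.resize(t[140:290,275:395],(400,500),interpolation=cv2.INTER_CUBIC)]))"
```

```text
time: 9.08
ee_pos: [0.6829, -0.0286, 0.2498]
tcp_rot: [-179.9, 0.3, 3.6]
wrist_force: [-20.4, 6.8, 9.5]
opening: 0.0394
grasp_force: 25.1
time: 9.42
ee_pos: [0.6856, -0.03, 0.2484]
tcp_rot: [180.0, -0.0, 3.5]
wrist_force: [-0.5, -0.6, -0.4]
opening: 0.0803
grasp_force: 0.0
time: 9.83
ee_pos: [0.5343, -0.0392, 0.3081]
tcp_rot: [180.0, -0.1, 3.5]
wrist_force: [0.1, -0.4, 1.2]
opening: 0.0847
grasp_force: 0.0
time: 10.25
ee_pos: [0.3619, -0.0163, 0.3087]
tcp_rot: [179.9, -0.1, 3.1]
wrist_force: [0.4, 1.7, -0.3]
opening: 0.0848
grasp_force: 0.0
```

View pics/s6c.png

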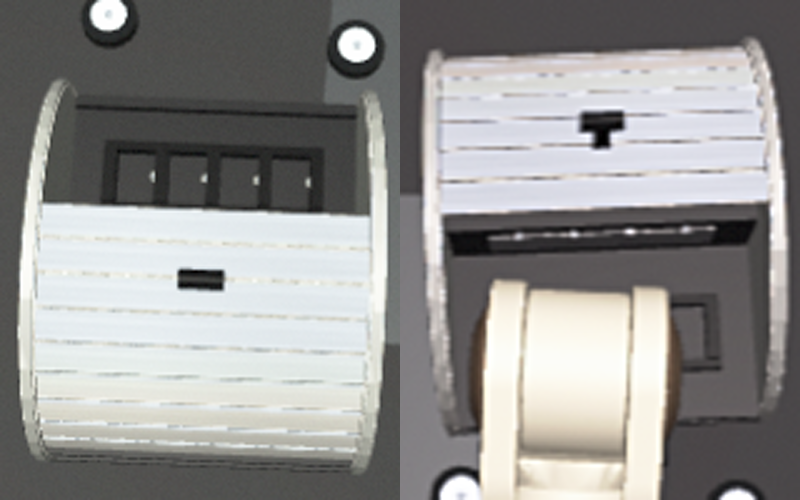

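The door is fully open; it stopped with 20 N at the pull. Scene crop: bay pockets at u 117–157, 169–208, 221–260 and 273–312, front edges at v≈150, each with a white ball on its right (+y) wall. I'll move the arm aside and measure the bays clearly.

```bash
python3 drive.py '[[[-0.15, 0.15, 0], -35, 0.085], [[-0.15, 0.2, 0], -35, 0.085], [[-0.15, 0.2, 0], -35, 0.085], [[-0.15, 0.2, 0], -35, 0.085], [[-0.15, 0.25, 0], -35, 0.085]]'; python3 drive.py '[[[0, 0.0, 0], -35, 0.085], [[0, 0, 0], -35, 0.085], [[0, 0, 0], -35, 0.085], [[0, 0, 0], -35, 0.085], [[0, 0, 0], -35, 0.085]]'; python3 - <<'E'
from meas import *
s=snap('scene','s7.png');t=snap('top','t7.png')
packs(s,t)
cv2.imwrite('pics/s7c.png',np.hstack([cv2.resize(s[245:290,255:355],(800,360),interpolation=cv2.INTER_CUBIC)]))
a=cv2.resize(s[250:286,255:355],(800,288),interpolation=cv2.INTER_CUBIC); b=cv2.resize(t[216:255,285:385],(800,312),interpolation=cv2.INTER_CUBIC)
cv2.imwrite('pics/s7c.png',cv2.convertScaleAbs(np.vstack([a,b]),alpha=2))
E
```

```text
time: 10.77
ee_pos: [0.2817, -0.1472, 0.3088]
tcp_rot: [179.9, -0.0, 30.9]
wrist_force: [0.4, 0.1, -0.4]
opening: 0.0851
grasp_force: 0.0
time: 11.18
ee_pos: [0.283, -0.1467, 0.3083]
tcp_rot: [180.0, 0.0, 66.0]
wrist_force: [0.4, 0.1, 0.1]
opening: 0.085
grasp_force: 0.0
pack [0.429  0.3208 0.0588] err 0.0012 yaw [172.6 175.7] 21 10
pack [0.448  0.4227 0.0533] err 0.0006 yaw [164.4 163.5] 22 17
pack [0.567  0.3442 0.0586] err 0.0003 yaw [167.  165.7] 21 12
```

View pics/s7c.png

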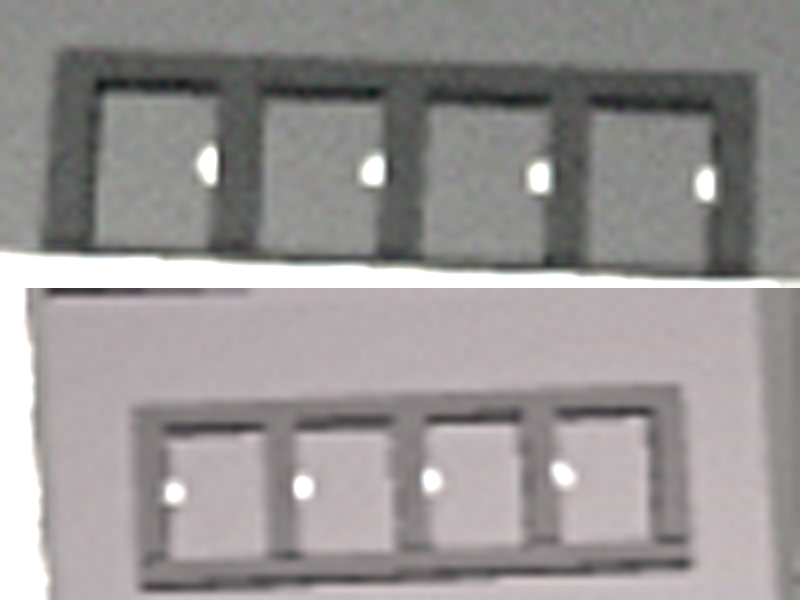

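The crops show all four pockets with their balls: scene crop (209,164), (374,171), (540,177), (706,184); top crop (563,474), (431,480), (303,488), (174,492). I'll triangulate those and the frame edges.

```bash
python3 - <<'E'
from meas import *
S=lambda p:('scene',255+(p[0]+.5)/8-.5,250+(p[1]+.5)/8-.5)
T=lambda p:('top',285+(p[0]+.5)/8-.5,216+(p[1]-288+.5)/8-.5)
a=np.radians(3.65);R=np.array([[np.cos(a),-np.sin(a),0],[np.sin(a),np.cos(a),0],[0,0,1]]);C=np.array([.6234,-.0341,0])
loc=lambda P:R.T@(P-C)
for p,q in zip([(209,164),(374,171),(540,177),(706,184)],[(563,474),(431,480),(303,488),(174,492)]):
    P,e=tri(S(p),T(q)); print('ball',P,e,loc(P))
    print('  at z=.027',loc(onz(*S(p),.027)),loc(onz(*T(q),.027)))
# pocket walls in local coords; side walls top z=.034, front/back z=.028
for nm,p,z in [('b0 -y inner',(95,110),.034),('b0 +y inner',(222,110),.034),('b1 -y',(262,150),.034),('b1 +y',(384,130),.034),('b2 -y',(428,150),.034),('b2 +y',(553,130),.034),('b3 -y',(590,150),.034),('b3 +y',(715,130),.034),('front inner top',(160,80),.028),('front outer',(160,55),.028),('fi',(650,96),.028)]:
    print('S',nm,loc(onz(*S(p),z)))
for nm,p,z in [('front inner',(605,543),.028),('front inner3',(215,557),.028),('back inner',(605,409),.028),('back inner3',(215,428),.028),('back outer',(605,392),.028),('b0 -y in',(652,450),.034),('b0+y in',(552,450),.034),('b3-y in',(268,470),.034),('b3+y in',(162,470),.034)]:
    print('T',nm,loc(onz(*T(p),z)))
E
```

```text
ball [ 0.5271 -0.1024  0.0331] 1.349437758662811e-05 [-0.1005 -0.0621  0.0331]
  at z=.027 [-0.1021 -0.0625  0.027 ] [-0.0992 -0.0625  0.027 ]
ball [ 0.5236 -0.0484  0.0323] 0.0011079583985467672 [-0.1005 -0.0079  0.0323]
  at z=.027 [-0.1019 -0.0087  0.027 ] [-0.0994 -0.0076  0.027 ]
ball [0.5195 0.0049 0.0302] 0.0002705987061205796 [-0.1012  0.0455  0.0302]
  at z=.027 [-0.1021  0.0454  0.027 ] [-0.1005  0.0457  0.027 ]
ball [0.5165 0.0585 0.031 ] 0.00022012200692236007 [-0.1008  0.0992  0.031 ]
  at z=.027 [-0.1019  0.0995  0.027 ] [-0.1     0.0992  0.027 ]
S b0 -y inner [-0.1169 -0.1002  0.034 ]
S b0 +y inner [-0.1186 -0.0588  0.034 ]
S b1 -y [-0.1056 -0.0451  0.034 ]
S b1 +y [-0.1139 -0.0058  0.034 ]
S b2 -y [-0.1078  0.0088  0.034 ]
S b2 +y [-0.1161  0.0491  0.034 ]
S b3 -y [-0.1099  0.0613  0.034 ]
S b3 +y [-0.1182  0.1017  0.034 ]
S front inner top [-0.1297 -0.0802  0.028 ]
S front outer [-0.1382 -0.0807  0.028 ]
S fi [-0.1307  0.0804  0.028 ]
T front inner [-0.1293 -0.0783  0.028 ]
T front inner3 [-0.1282  0.0832  0.028 ]
T back inner [-0.0726 -0.0814  0.028 ]
T back inner3 [-0.0738  0.0812  0.028 ]
T back outer [-0.0653 -0.0818  0.028 ]
T b0 -y in [-0.0921 -0.0995  0.034 ]
T b0+y in [-0.0903 -0.058   0.034 ]
T b3-y in [-0.0938  0.0598  0.034 ]
T b3+y in [-0.0919  0.1036  0.034 ]
```

Bay centres (local): x≈−0.101, y≈−0.080/−0.026/0.028/0.082. That agrees with the 54 mm pitch and the stated wall heights. Next, check that each contact row lies on its pack's centreline, using the foot edges seen in the crops.

```bash
python3 - <<'E'
from meas import *
S=lambda p:('scene',410+p[0]/3.333,230+p[1]/3.333); T=lambda p:('top',170+(p[0]-400)/4,205+p[1]/4)
D={'P1':((.429,.3208),173.5,[(88,95),(138,106)],[(592,272),(642,280)]),'P2':((.448,.4227),164,[(210,134),(262,145)],[(469,241),(512,254)]),'P3':((.567,.3442),166.3,[(110,270),(162,283)],[(573,102),(617,115)])}
for k,(c,y,s,t) in D.items():
    a=np.radians(y-180); c=np.array(c)
    for f,pp in((S,s),(T,t)):
        q=[onz(*f(p),.003)[:2] for p in pp]
        l=[np.array([np.cos(a)*d[0]+np.sin(a)*d[1],-np.sin(a)*d[0]+np.cos(a)*d[1]]) for d in (p-c for p in q)]
        d=q[1]-q[0]; print(k,f is S,'corners local',*l,'edge yaw',np.degrees(np.arctan2(d[1],d[0]))%180-90,'len',np.linalg.norm(d))
    # dots replaced at z=.052
E
```

```text
P1 True corners local [ 0.017  -0.0139] [0.0175 0.0268] edge yaw -7.198400578814656 len 0.040695231597187825
P1 False corners local [-0.0251  0.0281] [-0.026  -0.0147] edge yaw -7.675436606954804 len 0.04281837443907116
P2 True corners local [ 0.0234 -0.0132] [0.0166 0.0283] edge yaw -6.685857278750618 len 0.042033737229348854
P2 False corners local [-0.0261  0.0289] [-0.0255 -0.0099] edge yaw -15.140609415339867 len 0.0387460759184457
P3 True corners local [ 0.0216 -0.0125] [0.0179 0.0286] edge yaw -8.650239743753673 len 0.04124257430521389
P3 False corners local [-0.0222  0.028 ] [-0.0234 -0.0117] edge yaw -15.30782205395144 len 0.039784648042118856
```

The packs' dots look off-centre by a few mm. So for the first packs I'll centre mechanically: squeeze across the 38 mm sides, then grip along the 54 mm axis. That also reveals the dot offset.

```bash
python3 - <<'E'
from meas import *
print('jar',tri(('scene',425,306),('top',242,219)),onz('scene',425,306,.05),onz('top',242,219,.05)); print('tyres',onz('scene',403,216,.027),onz('scene',362.5,218,.027),'glue',onz('scene',455,200,.06),onz('scene',306,225,.15))
E
python3 d.py .4266 .326 .2 -6.5
python3 drive.py '[[[0, 0, 0], 35, 0.085], [[0, 0, 0], 35, 0.085], [[0, 0, 0], 35, 0.085], [[0, 0, 0], 35, 0.085], [[0, 0, 0], 35, 0.085]]'; python3 drive.py '[[[0, 0, 0], 35, 0.07], [[0, 0, 0], 35, 0.07], [[0, 0, 0], 35, 0.07], [[0, 0, 0], 35, 0.07], [[0, 0, 0], 35, 0.07]]';python3 d.py .4266 .326 .2 -6.5
```

```text
jar (array([0.585 , 0.2737, 0.0402]), np.float64(0.001109748520583191)) [0.5873 0.2713 0.05  ] [0.5827 0.2725 0.05  ]
tyres [0.3415 0.2065 0.027 ] [0.3586 0.0982 0.027 ] glue [0.2946 0.3383 0.06  ] [ 0.439  -0.0443  0.15  ]
shift [ 0.4898 -0.0634  0.1023] turn 72.22
time: 11.7
ee_pos: [0.283, -0.1463, 0.3083]
tcp_rot: [180.0, -0.0, 30.0]
wrist_force: [0.6, 0.6, 0.3]
opening: 0.0851
grasp_force: 0.0
time: 12.12
ee_pos: [0.283, -0.1464, 0.3083]
tcp_rot: [180.0, -0.0, -5.0]
wrist_force: [-0.5, 0.5, 0.2]
opening: 0.0698
grasp_force: 0.0
shift [ 0.102  -0.4831  0.1023] turn 1.5
```

```bash
python3 drive.py '[[[0.1, -0.05, 0], 0, 0.07], [[0.1, -0.1, 0], 0, 0.07], [[0.1, -0.14, 0], 0, 0.07], [[0.1, -0.18, 0], 0, 0.07], [[0.1, -0.2, 0], 0, 0.07]]';python3 drive.py '[[[0, -0.04, 0], 0, 0.07], [[0, -0.08, 0], 0, 0.07], [[0, -0.12, 0], 0, 0.07], [[0, -0.16, 0], 0, 0.07], [[0, -0.2, 0], 0, 0.07]]';python3 drive.py '[[[0, -0.04, 0], 1.5, 0.07], [[0, -0.08, 0.03], 1.5, 0.07], [[0, -0.083, 0.06], 1.5, 0.07], [[0.002, -0.083, 0.1], 1.5, 0.07], [[0.002, -0.083, 0.1], 1.5, 0.07]]';python3 d.py .4266 .326 .035 -6.5
```

```text
time: 12.53
ee_pos: [0.39, -0.0101, 0.3079]
tcp_rot: [-178.8, 0.0, -2.2]
wrist_force: [-0.3, 0.3, 1.1]
opening: 0.0699
grasp_force: 0.0
time: 12.95
ee_pos: [0.3946, 0.0111, 0.311]
tcp_rot: [-177.1, 0.0, -0.3]
wrist_force: [-0.2, -0.9, -0.5]
opening: 0.0699
grasp_force: 0.0
time: 13.37
ee_pos: [0.3965, 0.0238, 0.2315]
tcp_rot: [-175.5, 0.2, 0.5]
wrist_force: [-0.9, 0.1, -0.9]
opening: 0.0701
grasp_force: 0.0
shift [ 0.0328 -0.3019  0.1905] turn 7.02
```

```bash
python3 -c "
from h import *
o=bot.get_obs();print(np.round(o['q'],1),o['qd'],o['wrist_force'],o['joint_efforts'])"
```

```text
[  0.5 -16.2 -12.2  94.1   4.5 180. ] [  2.06311798  -3.18701669 -24.80400075 -21.45484157   1.70839962
  -0.02896935] [-0.92750146  0.07085136 -0.90919027] [ -0.39250452 -30.10228515  49.62477207   0.87757459   0.16147629
   1.3553362 ]
```

Joint 6 is at its limit (ψ = q1 − q6 + 180), so I'll use the half-turned yaw, 173.5°. Back off and rotate.

```bash
python3 drive.py '[[[-0.03, 0, -0.03], 0, 0.07], [[-0.05, 0, -0.06], -7, 0.07], [[-0.05, 0, -0.08], -20, 0.07], [[-0.05, 0, -0.08], -30, 0.07], [[-0.05, 0, -0.08], -35, 0.07]]';for i in 1; do :; done; python3 drive.py '[[[0, 0, 0], -35, 0.07], [[0, 0, 0], -35, 0.07], [[0, 0, 0], -35, 0.07], [[0, 0, 0], -35, 0.07], [[0, 0, 0], -35, 0.07]]';python3 drive.py '[[[0, 0, 0], -35, 0.07], [[0, 0, 0], -35, 0.07], [[0, 0, 0], -35, 0.07], [[0, 0, 0], -35, 0.07], [[0, 0, 0], -35, 0.07]]';python3 drive.py '[[[0, 0, 0], -35, 0.07], [[0, 0, 0], -35, 0.07], [[0, 0, 0], -35, 0.07], [[0, 0, 0], -35, 0.07], [[0, 0, 0], -35, 0.07]]';python3 drive.py '[[[0, 0, 0], -35, 0.07], [[0, 0, 0], -35, 0.07], [[0, 0, 0], -35, 0.07], [[0, 0, 0], -35, 0.07], [[0, 0, 0], -35, 0.07]]'; python3 d.py .4266 .326 .2 173.5
```

```text
time: 13.78
ee_pos: [0.3472, 0.0172, 0.3148]
tcp_rot: [-176.1, -2.2, 29.2]
wrist_force: [-0.0, -0.2, 0.1]
opening: 0.0702
grasp_force: 0.0
time: 14.2
ee_pos: [0.347, 0.0173, 0.3133]
tcp_rot: [-177.9, -3.9, 64.2]
wrist_force: [0.1, 0.2, -0.1]
opening: 0.0702
grasp_force: 0.0
time: 14.62
ee_pos: [0.347, 0.0173, 0.3133]
tcp_rot: [179.5, -4.4, 99.3]
wrist_force: [0.0, 0.1, -0.5]
opening: 0.0697
grasp_force: 0.0
time: 15.03
ee_pos: [0.347, 0.0173, 0.3133]
tcp_rot: [177.0, -3.3, 134.4]
wrist_force: [0.1, -0.2, 0.6]
opening: 0.0703
grasp_force: 0.0
time: 15.45
ee_pos: [0.347, 0.0173, 0.3133]
tcp_rot: [175.6, -1.0, 169.3]
wrist_force: [-0.5, -0.1, 0.5]
opening: 0.0698
grasp_force: 0.0
shift [-0.0209  0.3181  0.1073] turn -4.19
```

The limit tilted the tool 4.5° toward +y, and that tilt has stayed in the commanded pose. I can undo it by mirroring the cause: reach the opposite joint-6 limit (−180) and command −y.

```bash
python3 drive.py '[[[0, 0, 0], -35, 0.07], [[0, 0, 0], -35, 0.07], [[0, 0, 0], -35, 0.07], [[0, 0, 0], -35, 0.07], [[0, 0, 0], -35, 0.07]]' >/dev/null; python3 drive.py '[[[0, 0, 0], -35, 0.07], [[0, 0, 0], -35, 0.07], [[0, 0, 0], -35, 0.07], [[0, 0, 0], -35, 0.07], [[0, 0, 0], -35, 0.07]]'>/dev/null;python3 drive.py '[[[0, 0, 0], -35, 0.07], [[0, 0, 0], -35, 0.07], [[0, 0, 0], -35, 0.07], [[0, 0, 0], -35, 0.07], [[0, 0, 0], -35, 0.07]]'>/dev/null;python3 drive.py '[[[0, 0, 0], -35, 0.07], [[0, 0, 0], -35, 0.07], [[0, 0, 0], -35, 0.07], [[0, 0, 0], -35, 0.07], [[0, 0, 0], -35, 0.07]]'>/dev/null;python3 drive.py '[[[0, 0, 0], -35, 0.07], [[0, 0, 0], -35, 0.07], [[0, 0, 0], -35, 0.07], [[0, 0, 0], -35, 0.07], [[0, 0, 0], -35, 0.07]]'; python3 -c "
from h import *
o=bot.get_obs();print(np.round(o['q'],1))"
```

```text
time: 17.53
ee_pos: [0.347, 0.0173, 0.3133]
tcp_rot: [-175.7, 1.4, -15.7]
wrist_force: [0.9, -0.3, 0.1]
opening: 0.0703
grasp_force: 0.0
[  -0.5  -20.3   -6.   104.5    4.5 -164.8]
```

```bash
python3 drive.py '[[[0, 0, 0], -7, 0.07], [[0, 0, 0], -14, 0.07], [[0, 0, 0], -14, 0.07]]'>/dev/null; python3 drive.py '[[[0, 0.04, 0], 0, 0.07], [[0, 0.08, 0], 0, 0.07], [[0, 0.12, 0], 0, 0.07], [[0, 0.16, 0], 0, 0.07], [[0, 0.2, 0], 0, 0.07]]';  python3 -c "
from h import *
o=bot.get_obs();print(np.round(o['q'],1))"
```

```text
time: 18.2
ee_pos: [0.35, -0.0129, 0.3026]
tcp_rot: [-177.3, 0.4, -4.3]
wrist_force: [0.8, 0.1, 0.0]
opening: 0.0699
grasp_force: 0.0
[  -4.1  -20.1   -7.1  103.4    2.7 -179.8]
```

Works: the tilt went from 4.4° to 2.7°. Carrying on.

```bash
python3 drive.py '[[[0, 0.04, 0], 0, 0.07], [[0, 0.08, 0], 0, 0.07], [[0, 0.12, 0], 0, 0.07], [[0, 0.16, 0], 0, 0.07], [[0, 0.2, 0], 0, 0.07]]' | sed -n 2,3p; python3 drive.py '[[[0, 0.04, 0], 0, 0.07], [[0, 0.08, 0], 0, 0.07], [[0, 0.12, 0], 0, 0.07]]'| sed -n 2,3p;  python3 -c "
from h import *
o=bot.get_obs();print(np.round(o['q'],2),o['tcp_rot'])"
```

```text
ee_pos: [0.3525, -0.0354, 0.2967]
tcp_rot: [-179.1, 0.4, -6.5]
ee_pos: [0.3523, -0.0577, 0.2954]
tcp_rot: [179.2, 0.4, -8.8]
[  -8.71  -19.43   -7.4   102.48   -0.81 -179.93] [179.19172522   0.44970954  -8.77960026]
```

```bash
python3 drive.py '[[[0, -0.04, 0], 7, 0.07], [[0, -0.08, 0], 14, 0.07], [[0, -0.12, 0], 21, 0.07], [[0, -0.15, 0], 28, 0.07], [[0, -0.18, 0], 35, 0.07]]' | sed -n 2,3p; python3 drive.py '[[[0, 0, 0], 35, 0.07], [[0, 0, 0], 35, 0.07], [[0, 0, 0], 35, 0.07], [[0, 0, 0], 35, 0.07], [[0, 0, 0], 35, 0.07]]' >/dev/null;python3 drive.py '[[[0, 0, 0], 35, 0.07], [[0, 0, 0], 35, 0.07], [[0, 0, 0], 35, 0.07], [[0, 0, 0], 35, 0.07], [[0, 0, 0], 35, 0.07]]' >/dev/null;python3 drive.py '[[[0, 0, 0], 35, 0.07], [[0, 0, 0], 35, 0.07], [[0, 0, 0], 35, 0.07], [[0, 0, 0], 35, 0.07], [[0, 0, 0], 35, 0.07]]' >/dev/null;python3 drive.py '[[[0, 0, 0], 35, 0.07], [[0, 0, 0], 35, 0.07], [[0, 0, 0], 35, 0.07], [[0, 0, 0], 35, 0.07], [[0, 0, 0], 35, 0.07]]' | sed -n 2,3p; python3 -c "
from meas import *
o=bot.get_obs();print(np.round(o['q'],2))
packs(snap('scene','s8.png'),snap('top','t8.png'))"; python3 d.py .4266 .326 .12 173.5
```

```text
ee_pos: [0.3774, 0.1052, 0.2933]
tcp_rot: [179.1, 0.0, -37.2]
ee_pos: [0.3775, 0.1037, 0.2931]
tcp_rot: [-179.3, -0.6, -177.2]
[ 15.7  -14.69  -4.08 101.35  -0.51  12.93]
pack [0.4288 0.3206 0.0604] err 0.001 yaw [173.6 175.7] 20 10
pack [0.448  0.4227 0.0533] err 0.0006 yaw [164.4 163.5] 22 17
pack [0.567  0.3442 0.0586] err 0.0003 yaw [167.  165.7] 21 12
shift [-0.0607  0.2194  0.1671] turn 9.53
```

Tilt is now ~0.9°, which is acceptable, and the packs haven't moved. Going over P1.

```bash
python3 drive.py '[[[-0.012, 0.04, 0], 5, 0.07], [[-0.024, 0.08, 0], 9.5, 0.07], [[-0.036, 0.12, 0], 9.5, 0.07], [[-0.048, 0.16, 0], 9.5, 0.07], [[-0.06, 0.2, 0.02], 9.5, 0.07]]' >/dev/null; python3 d.py .4266 .326 .12 173.5;python3 drive.py '[[[0, 0, 0], 0, 0.07], [[0, 0, 0], 0, 0.07]]' | sed -n 2,4p;python3 d.py .4266 .326 .03 173.5
```

```text
shift [0.0016 0.0211 0.1486] turn 0.41
ee_pos: [0.4248, 0.3032, 0.2702]
tcp_rot: [-179.1, -0.7, 174.0]
wrist_force: [0.0, -0.8, 0.7]
shift [0.0006 0.0229 0.2342] turn 0.49
```

```bash
python3 drive.py '[[[0.001, 0.012, 0.04], 0.5, 0.07], [[0.001, 0.023, 0.08], 0.5, 0.07], [[0.001, 0.023, 0.12], 0.5, 0.07], [[0.001, 0.023, 0.16], 0.5, 0.07], [[0.001, 0.023, 0.18], 0.5, 0.07]]' |sed -n 2,4p; python3 drive.py '[[[0, 0, 0.03], 0, 0.07], [[0, 0, 0.05], 0, 0.07], [[0, 0, 0.054], 0, 0.07], [[0, 0, 0.054], 0, 0.07]]'|sed -n 2,4p;  python3 drive.py '[[[0, 0, 0], 0, 0], [[0, 0, 0], 0, 0], [[0, 0, 0], 0, 0], [[0, 0, 0], 0, 0], [[0, 0, 0], 0, 0]]' 20;  python3 -c "
from h import *
o=bot.get_obs();print(o['ee_pos'],o['tcp_rot'])"
```

```text
ee_pos: [0.4236, 0.3204, 0.0881]
tcp_rot: [-179.0, -0.7, 173.2]
wrist_force: [-0.6, 0.3, 0.4]
ee_pos: [0.4242, 0.3206, 0.0378]
tcp_rot: [-179.2, -0.5, 173.2]
wrist_force: [-0.4, 0.1, 0.2]
time: 22.8
ee_pos: [0.4256, 0.3224, 0.0402]
tcp_rot: [-179.3, -0.3, 173.1]
wrist_force: [0.1, -0.7, 7.2]
opening: 0.0375
grasp_force: 21.2
[0.42558527 0.32244445 0.04020565] [-179.34799714   -0.32723931  173.1351902 ]
```

```bash
python3 drive.py '[[[0, 0, 0], 0, 0.075], [[0, 0, 0], 0, 0.075], [[0, 0, 0], 0, 0.075]]' >/dev/null; python3 drive.py '[[[0, 0, -0.03], 0, 0.075], [[0, 0, -0.06], 0, 0.085], [[0, 0, -0.06], 10, 0.085], [[0, 0, -0.06], 20, 0.085], [[0, 0, -0.06], 20, 0.085]]'>/dev/null;python3 drive.py '[[[0, 0, 0], 35, 0.085], [[0, 0, 0], 35, 0.085], [[0, 0, 0], 35, 0.085], [[0, 0, 0], 35, 0.085], [[0, 0, 0], 35, 0.085]]'>/dev/null;python3 drive.py '[[[0, 0, 0], 35, 0.085], [[0, 0, 0], 35, 0.085], [[0, 0, 0], 35, 0.085], [[0, 0, 0], 35, 0.085], [[0, 0, 0], 35, 0.085]]'|sed -n 2,5p; python3 d.py .4256 .3224 .04 83.1
```

```text
ee_pos: [0.4251, 0.3224, 0.0979]
tcp_rot: [-179.5, 0.8, 82.8]
wrist_force: [-0.9, -0.4, 0.4]
opening: 0.085
shift [0.     0.0005 0.0519] turn -0.34
```

```bash
python3 drive.py '[[[0, 0, 0.03], 0, 0.085], [[0, 0, 0.05], 0, 0.085], [[0, 0, 0.052], 0, 0.085], [[0, 0, 0.052], 0, 0.085]]'|sed -n 2,5p; python3 drive.py '[[[0, 0, 0], 0, 0], [[0, 0, 0], 0, 0], [[0, 0, 0], 0, 0], [[0, 0, 0], 0, 0], [[0, 0, 0], 0, 0]]' 80; python3 drive.py '[[[0, 0, -0.03], 0, 0], [[0, 0, -0.07], 0, 0], [[0, 0, -0.1], 0, 0], [[0, 0, -0.13], 0, 0], [[0, 0, -0.13], 0, 0]]';python3 -c "
from meas import *
packs(snap('scene','s9.png'),snap('top','t9.png'))"; python3 d.py .5174 .041 .16 93.65
```

```text
ee_pos: [0.4239, 0.3212, 0.0451]
tcp_rot: [-179.4, 0.9, 83.1]
wrist_force: [0.0, 0.3, 0.3]
opening: 0.0847
time: 25.05
ee_pos: [0.4255, 0.3225, 0.048]
tcp_rot: [-179.7, 0.7, 83.1]
wrist_force: [-1.1, -0.1, 6.5]
opening: 0.0529
grasp_force: 85.4
time: 25.47
ee_pos: [0.4276, 0.3247, 0.183]
tcp_rot: [-179.9, 0.4, 83.1]
wrist_force: [0.5, 0.5, -1.8]
opening: 0.0527
grasp_force: 84.6
pack [0.5209 0.3266 0.2792] err 0.0591 yaw [165.3 165.7] 21 12
pack [0.5678 0.3449 0.0553] err 0.0004 yaw [165.  165.7] 19 12
shift [-0.27    0.1241  0.0115] turn -10.53
```

Pack gripped at 0.042 m above its foot. Carry it over the end panel to bay 3.

```bash
python3 drive.py '[[[0, 0, -0.04], 0, 0], [[0, 0, -0.08], 0, 0], [[-0.03, 0.02, -0.1], -5, 0], [[-0.06, 0.035, -0.1], -10.5, 0], [[-0.09, 0.05, -0.1], -10.5, 0]]'>/dev/null; python3 d.py .5174 .041 .28 93.65; python3 drive.py '[[[-0.03, 0.02, 0], 0, 0], [[-0.06, 0.04, 0], 0, 0], [[-0.09, 0.055, 0], 0, 0], [[-0.13, 0.06, 0], 0, 0], [[-0.16, 0.06, 0], 0, 0]]' | sed -n 2,5p; python3 d.py .5174 .041 .1 93.65
```

```text
shift [-0.1909  0.0378 -0.0091] turn 0.4
ee_pos: [0.5363, 0.071, 0.2758]
tcp_rot: [-179.2, 0.7, 93.6]
wrist_force: [0.2, -0.1, -2.0]
opening: 0.0526
shift [-0.0288 -0.0208  0.1698] turn -0.06
```

```bash
python3 drive.py '[[[-0.029, -0.021, 0], 0, 0], [[-0.029, -0.021, 0], 0, 0], [[-0.029, -0.021, 0.04], 0, 0], [[-0.029, -0.021, 0.08], 0, 0], [[-0.029, -0.021, 0.12], 0, 0]]' | sed -n 2,5p; python3 drive.py '[[[0, 0, 0.03], 0, 0], [[0, 0, 0.045], 0, 0], [[0, 0, 0.045], 0, 0]]'| sed -n 2,5p; python3 d.py .5174 .041 .075 93.65; python3 -c "
from h import *
s=snap('scene','s10.png')
cv2.imwrite('pics/s10c.png',cv2.resize(s[210:310,220:380],(800,500),interpolation=cv2.INTER_CUBIC))"
```

```text
ee_pos: [0.515, 0.0415, 0.1563]
tcp_rot: [-179.4, 0.7, 93.6]
wrist_force: [1.2, 0.1, -1.4]
opening: 0.0529
ee_pos: [0.5121, 0.041, 0.1082]
tcp_rot: [-178.9, 0.7, 93.6]
wrist_force: [-0.5, 0.1, -1.7]
opening: 0.0529
shift [-0.0004  0.0053  0.0272] turn -0.02
```

View pics/s10c.png

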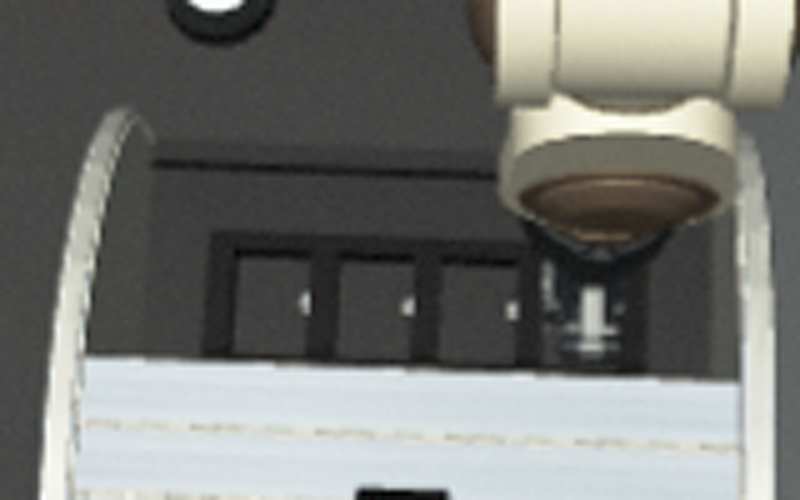

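The pack hangs over bay 3 (crop (590,320)), and the wrist is clear of the end panel. Correct x by 5 mm and lower slowly, watching the force.

```bash
python3 drive.py '[[[0, 0.005, 0], 0, 0], [[0, 0.005, 0.01], 0, 0], [[0, 0.005, 0.02], 0, 0], [[0, 0.005, 0.024], 0, 0], [[0, 0.005, 0.024], 0, 0]]' | sed -n 2,5p; python3 drive.py '[[[0, 0, 0.004], 0, 0], [[0, 0, 0.008], 0, 0], [[0, 0, 0.008], 0, 0]]'| sed -n 2,5p; python3 d.py .5174 .041 .054 93.65
```

```text
ee_pos: [0.5192, 0.0411, 0.0884]
tcp_rot: [-179.3, 0.7, 93.6]
wrist_force: [-0.1, -0.4, -1.8]
opening: 0.0524
ee_pos: [0.5194, 0.041, 0.081]
tcp_rot: [-179.4, 0.7, 93.6]
wrist_force: [0.1, -0.3, -1.8]
opening: 0.0526
shift [ 0.0001 -0.002   0.021 ] turn -0.03
```

```bash
python3 drive.py '[[[0, -0.002, 0.004], 0, 0], [[0, -0.002, 0.008], 0, 0], [[0, -0.002, 0.008], 0, 0]]'| sed -n 2,5p; python3 drive.py '[[[0, 0, 0.004], 0, 0], [[0, 0, 0.008], 0, 0], [[0, 0, 0.008], 0, 0]]'| sed -n 2,5p; python3 d.py .5174 .041 .054 93.65
```

```text
ee_pos: [0.5176, 0.041, 0.0733]
tcp_rot: [-179.4, 0.7, 93.6]
wrist_force: [0.8, 1.0, -2.4]
opening: 0.0528
ee_pos: [0.5177, 0.0411, 0.0653]
tcp_rot: [-179.4, 0.7, 93.6]
wrist_force: [3.2, 3.3, -3.2]
opening: 0.0525
shift [-0.     -0.0003  0.0053] turn -0.01
```

```bash
python3 drive.py '[[[0, 0, 0.003], 0, 0], [[0, 0, 0.006], 0, 0], [[0, 0, 0.008], 0, 0], [[0, 0, 0.008], 0, 0]]'| sed -n 2,5p;python3 -c "
from h import *
print(bot.get_obs()['wrist_force'])"; python3 d.py .5174 .041 .054 93.65
```

```text
ee_pos: [0.5176, 0.041, 0.06]
tcp_rot: [-179.5, 0.6, 93.6]
wrist_force: [-9.1, 4.7, 21.6]
opening: 0.0524
[-9.06363218  4.66741575 21.58270288]
shift [-0.     -0.0002 -0.    ] turn -0.01
```

Home: TCP z 0.060 puts the foot at 0.012, with 21 N floor reaction. Release, raise, and fetch P2.

```bash
python3 drive.py '[[[0, 0, 0], 0, 0.066], [[0, 0, 0], 0, 0.066], [[0, 0, 0], 0, 0.066], [[0, 0, 0], 0, 0.066]]'| sed -n 2,5p; python3 drive.py '[[[0, 0, -0.03], 0, 0.066], [[0, 0, -0.07], 0, 0.066], [[0, 0, -0.11], 0, 0.066], [[0, 0, -0.15], 0, 0.066], [[0, 0, -0.19], 0, 0.066]]'>/dev/null; python3 drive.py '[[[0, 0, -0.03], 0, 0.066], [[0, -0.03, -0.04], 0, 0.066], [[0.03, -0.06, -0.04], 0, 0.066], [[0.07, -0.06, -0.04], 0, 0.066], [[0.1, -0.06, -0.04], 0, 0.07]]'| sed -n 2,5p;python3 drive.py '[[[0.04, -0.01, 0], -15, 0.07], [[0.08, -0.02, 0], -30, 0.07], [[0.12, -0.03, 0], -30, 0.07], [[0.14, -0.03, 0], -30, 0.07], [[0.14, -0.03, 0], -35, 0.07]]' |sed -n 2,4p; python3 -c "
from meas import *
packs(snap('scene','s11.png'),snap('top','t11.png'),(270,222,255,105),(175,205,200,75))"; python3 d.py .4465 .428 .12 164
```

```text
ee_pos: [0.5172, 0.0404, 0.0572]
tcp_rot: [-179.3, 0.7, 93.6]
wrist_force: [-0.4, -0.5, -0.4]
opening: 0.0658
ee_pos: [0.4524, 0.1406, 0.2878]
tcp_rot: [-179.5, 0.7, 93.5]
wrist_force: [0.4, 0.1, -0.5]
opening: 0.0698
ee_pos: [0.4138, 0.2808, 0.2847]
tcp_rot: [-179.1, 0.2, 129.2]
wrist_force: [1.0, -1.2, 0.2]
pack [0.5205 0.3275 0.2761] err 0.0586 yaw [164.4 163.6] 22 13
pack [0.5167 0.0405 0.0634] err 0.001 yaw [3.9 4.6] 19 11
pack [0.5664 0.3451 0.0562] err 0.0009 yaw [167.  163.6] 21 13
shift [0.0966 0.119  0.1591] turn -35.16
```

Bay 3's pack reads (0.517,0.041,0.063): seated at the right height, which also shows the dots are centred. P2 centre is therefore (0.448,0.4225).

```bash
python3 drive.py '[[[0.02, 0.03, 0], -7, 0.07], [[0.05, 0.06, 0], -14, 0.07], [[0.08, 0.09, 0], -21, 0.07], [[0.093, 0.114, 0], -28, 0.07], [[0.093, 0.114, 0], -35, 0.07]]' >/dev/null; python3 drive.py '[[[0, 0, 0.04], 0, 0.07], [[0, 0, 0.08], 0, 0.07], [[0, 0, 0.12], 0, 0.07], [[0, 0, 0.14], 0, 0.07], [[0, 0, 0.14], 0, 0.07]]' | sed -n 2,4p;  python3 d.py .448 .4225 .03 164
```

```text
ee_pos: [0.4432, 0.4168, 0.1378]
tcp_rot: [-178.7, -0.6, 163.3]
wrist_force: [-0.6, -1.3, -1.3]
shift [-0.003   0.0069  0.1018] turn -0.69
```

```bash
python3 drive.py '[[[-0.003, 0.007, 0.04], -0.7, 0.07], [[-0.003, 0.007, 0.08], -0.7, 0.07], [[-0.003, 0.007, 0.1], -0.7, 0.07], [[-0.003, 0.007, 0.1], -0.7, 0.07]]' | sed -n 2,4p; python3 drive.py '[[[0, 0, 0], 0, 0], [[0, 0, 0], 0, 0], [[0, 0, 0], 0, 0], [[0, 0, 0], 0, 0], [[0, 0, 0], 0, 0]]' 20; python3 drive.py '[[[0, 0, 0], 0, 0.075], [[0, 0, 0], 0, 0.075], [[0, 0, 0], 0, 0.075]]' >/dev/null; python3 drive.py '[[[0, 0, -0.03], 0, 0.075], [[0, 0, -0.06], 0, 0.085], [[0, 0, -0.06], 10, 0.085], [[0, 0, -0.06], 20, 0.085], [[0, 0, -0.06], 20, 0.085]]'>/dev/null;python3 drive.py '[[[0, 0, 0], 35, 0.085], [[0, 0, 0], 35, 0.085], [[0, 0, 0], 35, 0.085], [[0, 0, 0], 35, 0.085], [[0, 0, 0], 35, 0.085]]'>/dev/null;python3 drive.py '[[[0, 0, 0], 35, 0.085], [[0, 0, 0], 35, 0.085], [[0, 0, 0], 35, 0.085], [[0, 0, 0], 35, 0.085], [[0, 0, 0], 35, 0.085]]'|sed -n 2,5p; python3 d.py .448 .4225 .04 74
```

```text
ee_pos: [0.4473, 0.422, 0.04]
tcp_rot: [-178.8, -0.5, 164.1]
wrist_force: [-0.3, -0.4, -1.0]
time: 31.88
ee_pos: [0.4497, 0.4249, 0.0469]
tcp_rot: [-179.4, -0.2, 164.3]
wrist_force: [0.6, -0.5, 7.7]
opening: 0.0372
grasp_force: 26.1
ee_pos: [0.4488, 0.4248, 0.1036]
tcp_rot: [-179.7, 0.9, 74.0]
wrist_force: [-0.2, -0.2, 0.7]
opening: 0.0847
shift [-0.0024 -0.0001  0.0576] turn -0.04
```

```bash
python3 drive.py '[[[0, 0, 0.03], 0, 0.085], [[0, 0, 0.05], 0, 0.085], [[0, 0, 0.055], 0, 0.085], [[0, 0, 0.055], 0, 0.085]]'|sed -n 2,5p; python3 drive.py '[[[0, 0, 0], 0, 0], [[0, 0, 0], 0, 0], [[0, 0, 0], 0, 0], [[0, 0, 0], 0, 0], [[0, 0, 0], 0, 0]]' 80; python3 drive.py '[[[0, 0, -0.04], 0, 0], [[0, 0, -0.08], 0, 0], [[0, 0, -0.12], 0, 0], [[0, 0, -0.16], 0, 0], [[0, 0, -0.19], 0, 0]]';python3 drive.py '[[[0, 0, -0.04], -7, 0], [[0, 0, -0.04], -14, 0], [[0, 0, -0.04], -19.6, 0], [[0, 0, -0.04], -19.6, 0]]'|sed -n 2,5p; python3 d.py .5208 -.0129 .28 93.65
```

```text
ee_pos: [0.4475, 0.4233, 0.0469]
tcp_rot: [-179.6, 1.0, 74.3]
wrist_force: [0.2, 0.3, 0.8]
opening: 0.0854
time: 34.13
ee_pos: [0.4491, 0.4249, 0.0506]
tcp_rot: [-179.7, 0.7, 74.3]
wrist_force: [-0.6, -0.5, 6.9]
opening: 0.0525
grasp_force: 85.7
time: 34.55
ee_pos: [0.4502, 0.4265, 0.2427]
tcp_rot: [-179.8, 0.7, 74.3]
wrist_force: [0.4, 1.1, -1.9]
opening: 0.0525
grasp_force: 84.8
ee_pos: [0.4508, 0.4271, 0.2795]
tcp_rot: [-179.5, 0.6, 94.2]
wrist_force: [0.7, 0.0, -2.6]
opening: 0.0525
shift [-0.444   0.0378 -0.0065] turn 0.52
```

```bash
python3 drive.py '[[[-0.04, 0, 0], 0.5, 0], [[-0.08, 0, 0], 0.5, 0], [[-0.12, 0, 0], 0.5, 0], [[-0.16, 0.02, 0], 0.5, 0], [[-0.2, 0.038, 0], 0.5, 0]]' >/dev/null; python3 drive.py '[[[-0.04, 0, 0], 0, 0], [[-0.08, 0, 0], 0, 0], [[-0.12, 0, 0], 0, 0], [[-0.16, 0, 0], 0, 0], [[-0.2, 0, 0], 0, 0]]' >/dev/null; python3 drive.py '[[[-0.03, 0, 0], 0, 0], [[-0.044, 0, 0], 0, 0], [[-0.044, 0, 0], 0, 0], [[-0.044, 0, 0], 0, 0]]' | sed -n 2,4p;python3 d.py .5208 -.0129 .1 93.65
```

```text
ee_pos: [0.514, -0.0095, 0.2831]
tcp_rot: [-179.4, 0.7, 93.2]
wrist_force: [-0.2, 0.2, -1.3]
shift [-0.0038  0.0066  0.1771] turn -0.49
```

```bash
python3 drive.py '[[[-0.004, 0.007, 0.04], -0.5, 0], [[-0.004, 0.007, 0.08], -0.5, 0], [[-0.004, 0.007, 0.12], -0.5, 0], [[-0.004, 0.007, 0.16], -0.5, 0], [[-0.004, 0.007, 0.18], -0.5, 0]]' >/dev/null; python3 drive.py '[[[0, 0, 0], 0, 0], [[0, 0, 0], 0, 0]]' | sed -n 2,4p;python3 d.py .5208 -.0129 .0566 93.65
```

```text
ee_pos: [0.519, -0.0137, 0.1031]
tcp_rot: [-179.3, 0.7, 93.9]
wrist_force: [0.0, -0.9, -0.5]
shift [0.0007 0.0018 0.0405] turn 0.28
```

```bash
python3 drive.py '[[[0.001, 0.001, 0.005], 0.3, 0], [[0.001, 0.001, 0.012], 0.3, 0], [[0.001, 0.001, 0.018], 0.3, 0], [[0.001, 0.001, 0.02], 0.3, 0]]'| sed -n 2,4p; python3 d.py .5208 -.0129 .0566 93.65; python3 drive.py '[[[0, 0, 0.004], 0, 0], [[0, 0, 0.008], 0, 0], [[0, 0, 0.01], 0, 0], [[0, 0, 0.01], 0, 0]]'| sed -n 2,4p; python3 d.py .5208 -.0129 .0566 93.65
```

```text
ee_pos: [0.5205, -0.0138, 0.0831]
tcp_rot: [-179.4, 0.7, 93.6]
wrist_force: [-0.1, -0.3, -2.2]
shift [0.0009 0.0003 0.0205] turn -0.03
ee_pos: [0.5211, -0.013, 0.0743]
tcp_rot: [-179.5, 0.5, 93.7]
wrist_force: [1.5, 8.1, 2.9]
shift [ 0.0001 -0.0003  0.0117] turn 0.01
```

```bash
python3 drive.py '[[[0.001, 0, 0.004], 0, 0], [[0.001, 0, 0.008], 0, 0], [[0.001, 0, 0.012], 0, 0], [[0.001, 0, 0.014], 0, 0], [[0.001, 0, 0.014], 0, 0]]'| sed -n 2,4p; python3 d.py .5208 -.0129 .0566 93.65
```

```text
ee_pos: [0.5205, -0.0128, 0.0625]
tcp_rot: [-179.5, 0.6, 93.6]
wrist_force: [-12.2, 6.4, 29.4]
shift [-0.0001  0.0003 -0.0001] turn -0.01
```

P2 is home in bay 2 (z 0.0625, 29 N from the floor). Release and go to P3.

```bash
python3 drive.py '[[[0, 0, 0], 0, 0.066], [[0, 0, 0], 0, 0.066], [[0, 0, 0], 0, 0.066], [[0, 0, 0], 0, 0.066]]'>/dev/null; python3 drive.py '[[[0, 0, -0.03], 0, 0.066], [[0, 0, -0.07], 0, 0.066], [[0, 0, -0.11], 0, 0.066], [[0, 0, -0.15], 0, 0.066], [[0, 0, -0.19], 0, 0.066]]'>/dev/null; python3 drive.py '[[[0, 0, -0.03], 0, 0.066], [[0.04, -0.04, -0.04], 0, 0.066], [[0.08, -0.08, -0.04], 0, 0.066], [[0.12, -0.1, -0.04], 0, 0.066], [[0.16, -0.1, -0.04], 0, 0.06]]'| sed -n 2,5p;python3 drive.py '[[[0.04, 0, 0], -7, 0.06], [[0.04, 0, 0], -14, 0.06], [[0.04, 0, 0], -21, 0.06], [[0.04, 0, 0], -28, 0.06], [[0.04, 0, 0], -35, 0.06]]' |sed -n 2,4p; python3 -c "
from meas import *
packs(snap('scene','s12.png'),snap('top','t12.png'),(270,222,255,105),(175,205,200,75))"; python3 d.py .567 .3447 .12 166
```

```text
ee_pos: [0.4194, 0.1167, 0.2892]
tcp_rot: [-179.4, 0.7, 93.5]
wrist_force: [-0.3, 0.4, -0.1]
opening: 0.0604
ee_pos: [0.4188, 0.157, 0.2876]
tcp_rot: [-179.1, 0.2, 129.0]
wrist_force: [0.3, 0.8, 0.3]
pack [ 0.5208 -0.0139  0.0652] err 0.0003 yaw [3.2 4.4] 22 12
pack [0.5164 0.0405 0.0647] err 0.001 yaw [3.4 4.6] 20 11
pack [0.5493 0.1703 0.2142] err 0.2946 yaw [167.    4.6] 21 11
shift [0.0539 0.2331 0.1617] turn -37.24
```

```bash
python3 drive.py '[[[0.01, 0.04, 0], -7, 0.06], [[0.02, 0.08, 0], -14, 0.06], [[0.03, 0.12, 0], -21, 0.06], [[0.04, 0.16, 0], -28, 0.06], [[0.045, 0.195, 0], -35, 0.06]]' >/dev/null; python3 drive.py '[[[0.01, 0.035, 0], -2, 0.06], [[0.01, 0.035, 0], -2, 0.06], [[0.01, 0.035, 0.04], -2, 0.06], [[0.01, 0.035, 0.08], -2, 0.06], [[0.01, 0.035, 0.12], -2, 0.06]]' >/dev/null; python3 drive.py '[[[0, 0, 0], 0, 0.06], [[0, 0, 0], 0, 0.06]]' |sed -n 2,4p;  python3 d.py .567 .3447 .03 166; python3 -c "
from meas import *
s=snap('scene','s13.png');packs(s,s)" | head -0
```

```text
ee_pos: [0.5411, 0.3474, 0.1627]
tcp_rot: [-178.9, -0.6, 165.4]
wrist_force: [-0.1, 0.1, 1.3]
shift [-0.0257  0.0039  0.1267] turn -0.58Traceback (most recent call last):
  File "<string>", line 3, in <module>
    s=snap('scene','s13.png');packs(s,s)
                              ~~~~~^^^^^
  File "meas.py", line 24, in packs
    best=min(((tri(('scene',*a[:2]),('top',*b[:2])),b) for b in out[1]),key=lambda q:q[0][1])
ValueError: min() iterable argument is empty
```

```bash
python3 -c "
from meas import *
print(onz('scene',528,306,.16),onz('top',168,208,.16),tri(('scene',528,306),('top',168,208)))"; python3 drive.py '[[[-0.026, 0.004, 0.02], -0.6, 0.06], [[-0.026, 0.004, 0.04], -0.6, 0.06], [[-0.026, 0.004, 0.06], -0.6, 0.06], [[-0.026, 0.004, 0.06], -0.6, 0.06]]' |sed -n 2,4p;  python3 d.py .567 .3447 .03 166
```

```text
[0.5886 0.4915 0.16  ] [0.5871 0.4891 0.16  ] (array([0.588 , 0.4912, 0.1574]), np.float64(0.002387045958922652))
ee_pos: [0.5685, 0.345, 0.1041]
tcp_rot: [-179.2, -0.4, 166.1]
wrist_force: [-0.6, -0.8, -0.6]
shift [ 0.0014 -0.0007  0.0681] turn 0.1
```

Spray is at y 0.49, well clear. Squeeze P3.

```bash
python3 drive.py '[[[0.001, -0.001, 0.03], 0, 0.06], [[0.001, -0.001, 0.06], 0, 0.06], [[0.001, -0.001, 0.067], 0, 0.06], [[0.001, -0.001, 0.067], 0, 0.06]]' | sed -n 2,4p; python3 drive.py '[[[0, 0, 0], 0, 0], [[0, 0, 0], 0, 0], [[0, 0, 0], 0, 0], [[0, 0, 0], 0, 0], [[0, 0, 0], 0, 0]]' 20; python3 drive.py '[[[0, 0, 0], 0, 0.06], [[0, 0, 0], 0, 0.06], [[0, 0, 0], 0, 0.06]]' >/dev/null; python3 drive.py '[[[0, 0, -0.03], 0, 0.06], [[0, 0, -0.06], 0, 0.085], [[0, 0, -0.06], 10, 0.085], [[0, 0, -0.06], 20, 0.085], [[0, 0, -0.06], 20, 0.085]]'>/dev/null;python3 drive.py '[[[0, 0, 0], 35, 0.085], [[0, 0, 0], 35, 0.085], [[0, 0, 0], 35, 0.085], [[0, 0, 0], 35, 0.085], [[0, 0, 0], 35, 0.085]]'>/dev/null;python3 drive.py '[[[0, 0, 0], 35, 0.085], [[0, 0, 0], 35, 0.085], [[0, 0, 0], 35, 0.085], [[0, 0, 0], 35, 0.085], [[0, 0, 0], 35, 0.085]]'|sed -n 2,5p; python3 d.py .567 .3447 .04 76
```

```text
ee_pos: [0.5661, 0.3435, 0.038]
tcp_rot: [-179.1, -0.4, 166.2]
wrist_force: [-0.0, 0.0, -0.1]
time: 41.53
ee_pos: [0.5675, 0.3446, 0.0408]
tcp_rot: [-179.4, -0.2, 166.2]
wrist_force: [-0.0, 0.6, 8.2]
opening: 0.0377
grasp_force: 21.9
ee_pos: [0.5665, 0.3442, 0.0971]
tcp_rot: [-179.6, 0.9, 75.9]
wrist_force: [-0.1, -0.4, -0.5]
opening: 0.0848
shift [0.0006 0.0004 0.0511] turn -0.15
```

```bash
python3 drive.py '[[[0, 0, 0.03], 0, 0.085], [[0, 0, 0.05], 0, 0.085], [[0, 0, 0.05], 0, 0.085], [[0, 0, 0.05], 0, 0.085]]'|sed -n 2,5p; python3 drive.py '[[[0, 0, 0], 0, 0], [[0, 0, 0], 0, 0], [[0, 0, 0], 0, 0], [[0, 0, 0], 0, 0], [[0, 0, 0], 0, 0]]' 80; python3 drive.py '[[[0, 0, -0.04], 0, 0], [[0, 0, -0.08], 0, 0], [[0, 0, -0.12], 0, 0], [[0, 0, -0.16], 0, 0], [[0, 0, -0.19], 0, 0]]';python3 drive.py '[[[0, 0, -0.04], -7, 0], [[0, 0, -0.04], -14, 0], [[0, 0, -0.04], -17.7, 0], [[0, 0, -0.04], -17.7, 0]]'|sed -n 2,5p; python3 d.py .5243 -.0667 .28 93.65
```

```text
ee_pos: [0.5654, 0.3431, 0.0464]
tcp_rot: [-179.5, 0.9, 76.2]
wrist_force: [-0.1, -0.2, 0.9]
opening: 0.0849
time: 43.78
ee_pos: [0.5669, 0.3442, 0.0493]
tcp_rot: [-179.7, 0.7, 76.2]
wrist_force: [-1.2, -0.1, 6.6]
opening: 0.0527
grasp_force: 85.3
time: 44.2
ee_pos: [0.568, 0.346, 0.2415]
tcp_rot: [-179.8, 0.7, 76.2]
wrist_force: [0.5, 1.3, -1.9]
opening: 0.0528
grasp_force: 84.9
ee_pos: [0.5686, 0.3466, 0.2782]
tcp_rot: [-179.5, 0.6, 94.1]
wrist_force: [0.2, -0.5, -2.8]
opening: 0.0526
shift [-0.4091 -0.0737 -0.0078] turn 0.44
```

```bash
python3 drive.py '[[[-0.03, -0.03, -0.01], 0.4, 0], [[-0.06, -0.06, -0.01], 0.4, 0], [[-0.1, -0.074, -0.01], 0.4, 0], [[-0.14, -0.074, -0.01], 0.4, 0], [[-0.18, -0.074, -0.01], 0.4, 0]]' >/dev/null; python3 drive.py '[[[-0.04, 0, 0], 0, 0], [[-0.08, 0, 0], 0, 0], [[-0.12, 0, 0], 0, 0], [[-0.16, 0, 0], 0, 0], [[-0.2, 0, 0], 0, 0]]' >/dev/null; python3 drive.py '[[[-0.029, 0, 0], 0, 0], [[-0.029, 0, 0], 0, 0], [[-0.029, 0, 0], 0, 0], [[-0.029, 0, 0], 0, 0]]' | sed -n 2,4p;python3 d.py .5243 -.0667 .1 93.65
```

```text
ee_pos: [0.5208, -0.0664, 0.2926]
tcp_rot: [-179.4, 0.7, 93.4]
wrist_force: [-0.7, 0.2, -1.7]
shift [-0.0005  0.0035  0.1866] turn -0.26
```

```bash
python3 drive.py '[[[0, 0.003, 0.04], -0.3, 0], [[0, 0.003, 0.08], -0.3, 0], [[0, 0.003, 0.12], -0.3, 0], [[0, 0.003, 0.16], -0.3, 0], [[0, 0.003, 0.186], -0.3, 0]]' >/dev/null; python3 drive.py '[[[0, 0, 0], 0, 0], [[0, 0, 0], 0, 0]]' | sed -n 2,4p;python3 d.py .5243 -.0667 .0553 93.65
```

```text
ee_pos: [0.5214, -0.0675, 0.1064]
tcp_rot: [-179.3, 0.7, 93.9]
wrist_force: [0.6, -0.6, 0.0]
shift [0.0006 0.0029 0.0451] turn 0.23
```

```bash
python3 drive.py '[[[0.001, 0.002, 0.01], 0.2, 0], [[0.001, 0.002, 0.02], 0.2, 0], [[0.001, 0.002, 0.025], 0.2, 0], [[0.001, 0.002, 0.025], 0.2, 0]]'| sed -n 2,4p; python3 d.py .5243 -.0667 .0553 93.65; python3 drive.py '[[[0, 0, 0.004], 0, 0], [[0, 0, 0.008], 0, 0], [[0, 0, 0.01], 0, 0], [[0, 0, 0.01], 0, 0]]'| sed -n 2,4p; python3 d.py .5243 -.0667 .0553 93.65
```

```text
ee_pos: [0.5236, -0.0678, 0.0811]
tcp_rot: [-179.3, 0.7, 93.6]
wrist_force: [0.1, -0.1, -1.8]
shift [0.001  0.0007 0.0198] turn -0.02
ee_pos: [0.5244, -0.0674, 0.0724]
tcp_rot: [-179.5, 0.6, 93.6]
wrist_force: [1.4, 5.4, 1.2]
shift [ 0.0007 -0.0001  0.0111] turn -0.0
```

```bash
python3 drive.py '[[[0.001, 0, 0.004], 0, 0], [[0.001, 0, 0.008], 0, 0], [[0.001, 0, 0.012], 0, 0], [[0.001, 0, 0.0135], 0, 0], [[0.001, 0, 0.0135], 0, 0]]'| sed -n 2,4p; python3 d.py .5243 -.0667 .0553 93.65
```

```text
ee_pos: [0.5237, -0.0673, 0.0612]
tcp_rot: [-179.5, 0.7, 93.6]
wrist_force: [-11.1, 3.0, 26.6]
shift [ 0.0006  0.0006 -0.0001] turn -0.03
```

All three packs are home. Release and check bays and table; locate the pull in its open position.

```bash
python3 drive.py '[[[0, 0, 0], 0, 0.066], [[0, 0, 0], 0, 0.066], [[0, 0, 0], 0, 0.066], [[0, 0, 0], 0, 0.066]]'>/dev/null; python3 drive.py '[[[0, 0, -0.03], 0, 0.066], [[0, 0, -0.07], 0, 0.066], [[0, 0, -0.11], 0, 0.066], [[0, 0, -0.15], 0, 0.066], [[0, 0, -0.19], 0, 0.066]]'>/dev/null; python3 drive.py '[[[0, 0, -0.03], 0, 0.066], [[0, -0.04, -0.06], -7, 0.066], [[0, -0.08, -0.06], -14, 0.066], [[0, -0.12, -0.06], -21, 0.066], [[0, -0.15, -0.06], -28, 0.08]]'>/dev/null;python3 drive.py '[[[-0.03, 0, 0], -35, 0.085], [[-0.06, 0, 0], -35, 0.085], [[-0.09, 0, 0], -35, 0.085], [[-0.09, 0, 0], -35, 0.085], [[-0.09, 0, 0], -35, 0.085]]'>/dev/null;python3 drive.py '[[[0, 0, 0], -27, 0.085], [[0, 0, 0], -27, 0.085], [[0, 0, 0], -27, 0.085], [[0, 0, 0], -27, 0.085], [[0, 0, 0], -27, 0.085]]' |sed -n 2,4p; python3 - <<'E'
from meas import *
s=snap('scene','s14.png');t=snap('top','t14.png')
packs(s,t,(255,222,270,105),(175,205,210,75))
print('pull',tri(('scene',300.4,311.6),('top',335.3,176.6)))
for n,im in(('scene',s),('top',t)):
    x,y=map(int,proj(n,[.675,-.03,.244])); r=im[y-14:y+15,x-18:x+19].astype(int).max(2)<60
    k,l,st,c=cv2.connectedComponentsWithStats(r.astype(np.uint8)); i=1+st[1:,4].argmax(); print(n,st[i],c[i]+[x-18,y-14])
cv2.imwrite('pics/s14c.png',np.hstack([cv2.resize(s[180:360,220:540],(560,315)),np.zeros((315,20,3),np.uint8),cv2.resize(t[160:270,300:380],(220,315))]))
E
python3 d.py .673 -.03 .3 183.65
```

```text
ee_pos: [0.4236, -0.1502, 0.31]
tcp_rot: [-179.3, -0.6, -176.1]
wrist_force: [-0.9, -0.3, -0.2]
pack [ 0.5231 -0.0678  0.065 ] err 0.0014 yaw [2.8 3.2] 17 13
pack [ 0.5205 -0.0139  0.0668] err 0.0003 yaw [3.7 4.4] 21 12
pack [0.5167 0.0405 0.0634] err 0.001 yaw [3.9 4.6] 19 11
pull (array([ 0.6714, -0.0304,  0.2428]), np.float64(0.0009632512656101682))
scene [ 10   9  17   8 109] [300.3761 311.2844]
top [13 13 12 10 77] [335.2078 177.4286]
shift [-0.2562  0.1051  0.0041] turn -0.23
```

View pics/s14c.png

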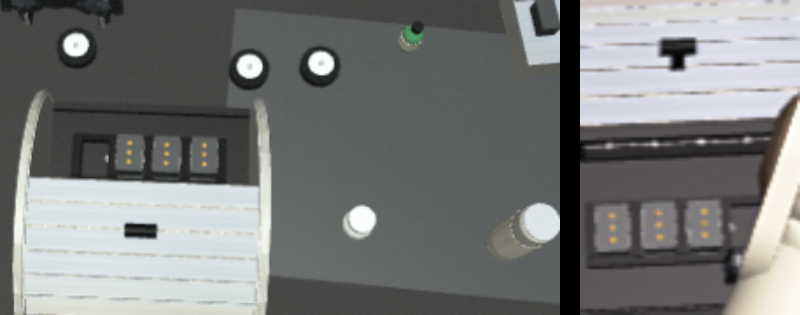

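Bays 1–3 hold the packs (crop (129,154), (167,154), (204,154)), none is left on the table, and the pull sits at (0.671,−0.030,0.243). Now close the door.

```bash
python3 drive.py '[[[-0.02, 0.04, 0], 0, 0.085], [[-0.06, 0.08, 0], 0, 0.085], [[-0.1, 0.105, 0], 0, 0.085], [[-0.14, 0.105, 0], 0, 0.085], [[-0.18, 0.105, 0], 0, 0.085]]' >/dev/null; python3 drive.py '[[[-0.03, 0, 0], 0, 0.085], [[-0.06, 0, 0], 0, 0.085], [[-0.074, 0, 0], 0, 0.085], [[-0.074, 0, 0], 0, 0.085], [[-0.074, 0, 0], 0, 0.085]]' |sed -n 2,4p;python3 d.py .6715 -.03 .243 183.65
```

```text
ee_pos: [0.6544, -0.0314, 0.3052]
tcp_rot: [-179.3, -0.7, -176.5]
wrist_force: [-0.8, 0.0, 0.0]
shift [-0.0171  0.0004  0.0562] turn -0.16
```

```bash
python3 drive.py '[[[-0.017, 0, 0], 0, 0.085], [[-0.017, 0, 0.01], 0, 0.085], [[-0.017, 0, 0.03], 0, 0.085], [[-0.017, 0, 0.05], 0, 0.085], [[-0.017, 0, 0.055], 0, 0.085]]' >/dev/null;python3 drive.py '[[[0, 0, 0], 0, 0.085], [[0, 0, 0], 0, 0.085]]' |sed -n 2,4p;python3 d.py .6715 -.03 .243 183.65;python3 drive.py '[[[0, 0, 0], 0, 0.03], [[0, 0, 0], 0, 0.03], [[0, 0, 0], 0, 0.03], [[0, 0, 0], 0, 0.03], [[0, 0, 0], 0, 0.03]]' 25;python3 d.py .6715 -.03 .243 183.65
```

```text
ee_pos: [0.6698, -0.0313, 0.2528]
tcp_rot: [-179.3, -0.6, -176.4]
wrist_force: [0.3, 0.1, -0.5]
shift [-0.0018  0.0012  0.0038] turn -0.09
time: 51.3
ee_pos: [0.6706, -0.0293, 0.2527]
tcp_rot: [-179.5, -0.5, -176.3]
wrist_force: [-1.7, 7.8, 5.6]
opening: 0.0394
grasp_force: 28.9
shift [-0.0009 -0.0008  0.0037] turn 0.04
```

```bash
python3 drive.py '[[[0.024, 0, -0.004], 0, 0.03], [[0.046, 0, -0.0057], 0, 0.03], [[0.068, 0, -0.005], 0, 0.03], [[0.09, 0, -0.002], 0, 0.03], [[0.111, 0, 0.003], 0, 0.03]]' | sed -n 2,6p; python3 d.py .5627 -.038 .2414 183.65; python3 drive.py '[[[0.021, 0, 0.007], 0, 0.03], [[0.041, 0, 0.016], 0, 0.03], [[0.06, 0, 0.0275], 0, 0.03], [[0.0775, 0, 0.04], 0, 0.03], [[0.094, 0, 0.055], 0, 0.03]]' | sed -n 2,6p; python3 d.py .469 -.044 .1863 183.65
```

```text
ee_pos: [0.5596, -0.0364, 0.2499]
tcp_rot: [-179.5, -0.5, -176.3]
wrist_force: [4.4, 9.9, -2.9]
opening: 0.0395
grasp_force: 27.3
shift [-0.003  -0.0018  0.0025] turn 0.05
ee_pos: [0.465, -0.0426, 0.1966]
tcp_rot: [-179.6, -0.4, -176.3]
wrist_force: [-0.0, 15.0, 4.8]
opening: 0.039
grasp_force: 27.4
shift [-0.0039 -0.0016  0.0043] turn 0.07
```

```bash
python3 drive.py '[[[0.014, -0.001, 0.016], 0, 0.03], [[0.027, -0.001, 0.034], 0, 0.03], [[0.038, -0.001, 0.053], 0, 0.03], [[0.044, -0.001, 0.066], 0, 0.03], [[0.049, -0.001, 0.08], 0, 0.03]]' | sed -n 2,6p; python3 drive.py '[[[0.001, 0, 0.004], 0, 0.03], [[0.002, 0, 0.008], 0, 0.03], [[0.002, 0, 0.01], 0, 0.03], [[0.002, 0, 0.01], 0, 0.03]]' | sed -n 2,6p;python3 d.py .417 -.0465 .1054 183.65
```

```text
ee_pos: [0.4134, -0.0461, 0.1158]
tcp_rot: [-179.9, -0.7, -176.2]
wrist_force: [-11.6, 28.7, 7.7]
opening: 0.0396
grasp_force: 33.3
ee_pos: [0.4104, -0.0463, 0.1059]
tcp_rot: [-179.9, -0.9, -176.2]
wrist_force: [-19.4, 27.6, 11.8]
opening: 0.0397
grasp_force: 34.5
shift [-0.0066 -0.0007 -0.0055] turn 0.14
```

```bash
python3 drive.py '[[[0, 0, 0], 0, 0.08], [[0, 0, 0], 0, 0.08], [[0, 0, 0], 0, 0.08], [[0, 0, 0], 0, 0.08]]' | sed -n 2,4p; python3 drive.py '[[[0.03, 0, -0.03], 0, 0.085], [[0.05, 0, -0.07], 0, 0.085], [[0.05, 0, -0.11], 0, 0.085], [[0.05, 0, -0.15], 0, 0.085], [[0.05, 0, -0.18], 0, 0.085]]' >/dev/null; python3 drive.py '[[[0.03, 0.03, 0], 0, 0.085], [[0.06, 0.07, 0], 0, 0.085], [[0.1, 0.11, 0], 0, 0.085], [[0.12, 0.15, 0], 0, 0.085], [[0.12, 0.19, 0], 0, 0.085]]' |sed -n 2,4p; python3 - <<'E'
from meas import *
s=snap('scene','s15.png');t=snap('top','t15.png'); r={}
for n,im in(('scene',s),('top',t)):
    x,y=map(int,proj(n,[.417,-.045,.105])); r[n]=(x,y); print(n,x,y)
cv2.imwrite('pics/s15c.png',np.vstack([cv2.resize(s[205:255,260:350],(540,300),interpolation=cv2.INTER_CUBIC),cv2.resize(t[235:285,290:380],(540,300),interpolation=cv2.INTER_CUBIC)]))
E
```

```text
ee_pos: [0.4139, -0.0504, 0.1064]
tcp_rot: [-179.3, -0.6, -176.4]
wrist_force: [-1.0, 0.9, 0.2]
ee_pos: [0.2415, 0.101, 0.2869]
tcp_rot: [-179.3, -0.5, -176.5]
wrist_force: [1.6, -0.1, -0.3]
scene 306 222
top 337 268
```

View pics/s15c.png

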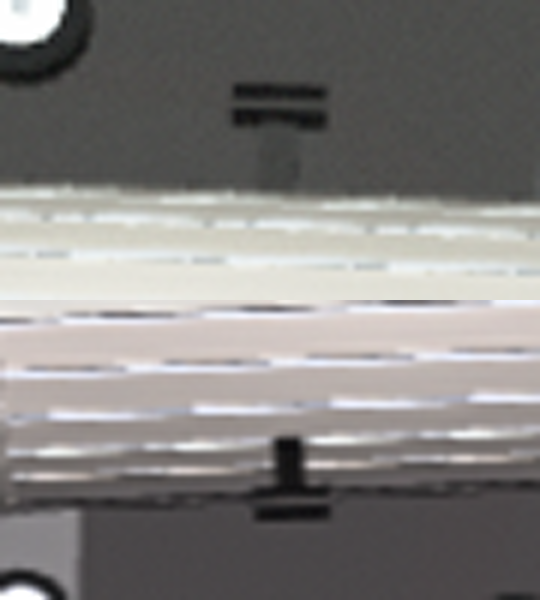

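Scene crop: barrel at (280,106). Top crop: barrel at (292,503). I'll triangulate for the door angle.

```bash
python3 - <<'E'
from meas import *
P,e=tri(('scene',260+280.5/6-.5,205+106.5/6-.5),('top',290+292.5/6-.5,235+203.5/6-.5)); print(P,e)
a=np.radians(3.65);d=P-[.6234,-.0341,.03]; x=np.cos(a)*d[0]+np.sin(a)*d[1]
print('angle',np.arctan2(d[2],-x)-.35,'r',np.hypot(x,d[2]))
for th in(0,.03,.06,.1):
    Q=[.6234-.22*np.cos(th+.35)*np.cos(a)+.0452*0+.0*0,-.0455,.03+.22*np.sin(th+.35)]; print(th,proj('scene',Q),proj('top',Q))
E
```

```text
[ 0.4161 -0.0469  0.1076] 0.0003800482679843667
angle 0.007698540031743695 r 0.2216901293510463
0 [306.6997 222.9764] [337.7248 268.1882]
0.03 [306.5692 222.995 ] [337.7839 267.157 ]
0.06 [306.43   223.0921] [337.8439 266.0635]
0.1 [306.2308 223.3456] [337.925  264.5099]
```

The door angle reads 0.008 rad, shut within measurement error. For certainty, I'll press the barrel gently from above with closed fingers, and check the rest of the scene by mask.

```bash
python3 drive.py '[[[-0.04, 0.04, 0], 0, 0.085], [[-0.08, 0.08, 0], 0, 0.04], [[-0.12, 0.12, 0], 0, 0], [[-0.15, 0.145, 0], 0, 0], [[-0.166, 0.158, 0], 0, 0]]' 25 >/dev/null; python3 drive.py '[[[0, 0, 0.04], 0, 0], [[0, 0, 0.08], 0, 0], [[0, 0, 0.1], 0, 0], [[0, 0, 0.1], 0, 0]]'|sed -n 2,5p; python3 d.py .4155 -.046 .133 183.65
```

```text
ee_pos: [0.3828, 0.2512, 0.1776]
tcp_rot: [-179.1, -1.0, -176.4]
wrist_force: [-0.2, -0.4, 0.2]
opening: -0.0002
shift [-0.0142 -0.2986  0.0386] turn -0.1
```

Went the wrong way in y, harmlessly, in free air. Correcting.

```bash
python3 drive.py '[[[0, -0.04, 0], 0, 0], [[0, -0.08, 0], 0, 0], [[0, -0.12, 0], 0, 0], [[0, -0.16, 0], 0, 0], [[0, -0.2, 0], 0, 0]]' >/dev/null; python3 drive.py '[[[0, -0.04, 0], 0, 0], [[0, -0.08, 0], 0, 0], [[-0.014, -0.099, 0], 0, 0], [[-0.014, -0.099, 0.01], 0, 0], [[-0.014, -0.099, 0.02], 0, 0]]'|sed -n 2,5p; python3 drive.py '[[[0, 0, 0], 0, 0], [[0, 0, 0], 0, 0]]'|sed -n 2,5p; python3 d.py .4155 -.046 .133 183.65
```

```text
ee_pos: [0.4171, -0.0465, 0.1675]
tcp_rot: [-179.3, -0.5, -176.6]
wrist_force: [-0.3, -0.2, -0.2]
opening: 0.0
ee_pos: [0.4158, -0.0444, 0.1661]
tcp_rot: [-179.3, -0.7, -176.3]
wrist_force: [0.1, 0.7, 1.0]
opening: 0.0001
shift [ 0.0004 -0.0016  0.0271] turn 0.0
```

```bash
python3 drive.py '[[[0, -0.001, 0.01], 0, 0], [[0, -0.001, 0.02], 0, 0], [[0, -0.001, 0.024], 0, 0], [[0, -0.001, 0.027], 0, 0], [[0, -0.001, 0.027], 0, 0]]'|sed -n 2,5p; python3 drive.py '[[[0, 0, 0.002], 0, 0], [[0, 0, 0.004], 0, 0], [[0, 0, 0.004], 0, 0]]'|sed -n 2,5p
```

```text
ee_pos: [0.4157, -0.0458, 0.1392]
tcp_rot: [-179.3, -0.6, -176.3]
wrist_force: [-0.8, 0.2, 0.6]
opening: 0.0001
ee_pos: [0.4159, -0.0459, 0.1386]
tcp_rot: [-179.3, -0.5, -176.3]
wrist_force: [-13.7, 3.2, 33.2]
opening: -0.0002
```

The barrel top meets the tips at 0.114 m, exactly the shut height, and resists 33 N. The door is shut. Retreat and compare the bystanders and basket with earlier pictures.

```bash
python3 drive.py '[[[0, 0, -0.03], 0, 0], [[0.03, 0, -0.07], 0, 0], [[0.07, 0, -0.11], 0, 0], [[0.11, 0, -0.15], 0, 0], [[0.15, 0, -0.17], 0, 0]]'|sed -n 1,4p; python3 - <<'E'
from meas import *
s=snap('scene','s16.png').astype(int); a=cv2.imread('pics/scene0.png').astype(int); b=cv2.imread('pics/s4.png').astype(int)
D=lambda p,x,y,w,h:(abs(s-p).max(2)[y:y+h,x:x+w]>50).sum()
print('hook/basket vs s4',D(b,95,225,95,90),'driver',D(a,105,195,20,40),'jar',D(a,412,293,26,28),'spray',D(a,500,293,45,40),'glue',D(a,445,188,22,24),'tyres',D(a,348,203,70,30),D(a,248,192,32,30),'packs spots',D(a,470,248,26,26))
E
```

```text
time: 56.98
ee_pos: [0.2994, -0.0515, 0.2849]
tcp_rot: [-179.3, -0.6, -176.3]
wrist_force: [1.2, -0.9, 0.9]
hook/basket vs s4 0 driver 0 jar 0 spray 0 glue 0 tyres 0 0 packs spots 63
```

Nothing else has moved, so I'm handing in.

```bash
python3 -c "
from workcell import bot
print(bot.job_done())"
```

```text
the job is handed in; nothing more can be done
None
```

The job is handed in at about 57 s: three packs were on the table and all sit fully home in bays 1–3, the door is rolled shut, the basket hangs from both prongs, and the other things show no movement in the camera check.

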